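# Scoop stone beads into a job pot and show its code to the reader

## Task

Take the blue-handled scoop and use it to move at least four of the six dark stone beads from the white enamel tray into the white pot on the code reader's plate: tip them in gently from close above the pot, never touch them with the fingers or arm, and leave none on the bench. Lay the scoop back on the cork mat with its pan flat, and turn the pot, kept upright in its grey ring on the plate, so that its orange code label squarely faces the reader's red window. Do not disturb the other things on the bench.

Things in the scene. Friction and masses are not known exactly. Their poses are not given: they have to be found in the camera images.
- tray: White enamel tray with dark blue rim, fixed, holding the beads. Origin under its centre at bench level; y is its long axis, x lies across. Flat floor 61 (x) by 150 (y), 4 mm above the bench; the long sides rise from its edges nearly upright (10 degrees outward), the two ends slope at 60 degrees to the level, to a rim 36 mm above the bench. Over the rims: 84 (x) by 199 (y) mm.
- bead0: Dark grey polished stone bead 1 of 6, a ball 16 mm across, 11.5 g; origin at its centre. It starts on the tray's floor and rolls, but stays put on slopes under 11 to 17 degrees.
- bead1: Dark grey polished stone bead 2 of 6, a ball 16 mm across, 11.5 g; origin at its centre. It starts on the tray's floor and rolls, but stays put on slopes under 11 to 17 degrees.
- bead2: Dark grey polished stone bead 3 of 6, a ball 16 mm across, 11.5 g; origin at its centre. It starts on the tray's floor and rolls, but stays put on slopes under 11 to 17 degrees.
- bead3: Dark grey polished stone bead 4 of 6, a ball 16 mm across, 11.5 g; origin at its centre. It starts on the tray's floor and rolls, but stays put on slopes under 11 to 17 degrees.
- bead4: Dark grey polished stone bead 5 of 6, a ball 16 mm across, 11.5 g; origin at its centre. It starts on the tray's floor and rolls, but stays put on slopes under 11 to 17 degrees.
- bead5: Dark grey polished stone bead 6 of 6, a ball 16 mm across, 11.5 g; origin at its centre. It starts on the tray's floor and rolls, but stays put on slopes under 11 to 17 degrees.
- scoop: Steel bead scoop, 140 g. Pan 75 mm long (x), 56 wide (y), 53 inside, floor 2 thick, open on top and at the straight front edge (+x); sides 18 high at the back half, sloping to nothing near the front; back wall 24. Origin: centre of the pan's underside. Blue handle, 14 wide (y), 13 thick, rises backward from the back wall's top at 33 degrees to 127 mm behind the origin, 88 high.
- scoop_grip (a point): Middle of the scoop's handle, at its centre line: 82 mm behind the scoop's origin and 52 above the pan's underside. Axes as the scoop's.
- scoop_nose (a point): Middle of the scoop's front edge, at the pan's underside: 37.5 mm ahead of the scoop's origin.
- scoop_pan (a point): Point in the middle of the pan, 10 mm above the underside.
- mat: Square cork mat, 140 by 140 mm, 4 thick, fixed; origin under its centre. The scoop starts on it and belongs on it.
- reader: Code reader, fixed. Origin: middle of the pot's place (thin grey ring), at bench level; +x points from there to the head. Black base plate 4 mm thick, 100 wide (y), from x -50 to 165 mm. Grey head on it, 84 wide, x 86 to 163, 102 high, with a red window facing the pot.
- reader_window (a point): Centre of the reader's red window: 86 mm from the reader's origin along its +x, 60 mm above the bench.
- pot: White glazed round pot, 66 mm across outside, 60 across inside, 60 high, floor 5 mm thick, open at the top, 190 g, loose on the reader's plate. Origin under its centre; its x axis points out through the middle of its orange code label.
- pot_label (a point): Middle of the orange code label with black bars on the pot's side, 33 mm from the pot's axis and 36 above its underside; the label is 30 mm wide and its orange top folds over the rim, where it shows from above.
- pot_inside (a point): Middle of the pot's inside, on its axis, 30 mm above its underside.
- clamp: Bystander: wooden ring clamp with a brass band, lying, 133 by 22 mm, 20 high; leave alone.
- tweezers: Bystander: steel tweezers, lying, 147 by 14 mm, 6 high; leave alone.
- stockjar: Bystander: small closed glass jar with black cap and green label, 48 across, 58 high; leave alone.
- graver: Bystander: engraver's tool with a mushroom-shaped wooden handle, lying, 109 long, 30 high at the handle; leave alone.
- pliers: Bystander: pliers with red handles, lying, 155 by 52 mm, 12 high; leave alone.
- brick: Bystander: two stacked pale soldering blocks, fixed, 80 by 72 mm, 50 high.
- ring: Bystander: gold-coloured ring, 23 mm across, lying on the soldering blocks; leave alone.
Things that resemble listed ones, but are neither listed nor needed, are in the scene too. Of the things like the scoop, leave any that is pink; of the rest the larger one is meant.

How it is judged:
By the outcome, as a careful person would: the job done as asked, in the order asked, and still so for the second after the job is handed in, with the robot touching nothing.
It also fails if it takes over 72 s, if anything falls off the work surface, if the arm or the gripper's body presses on something with over 40 N, if the wrist force passes 120 N, or if a joint passes its speed limit or range.

## Robot

A 7-joint arm with a two-finger parallel gripper is mounted at the origin on the work surface. World frame = base frame: x ahead of the robot, y to its left, z up, the work surface at z = 0. Lengths are in m, angles in rad, forces in N, time in s.
With the tool pointing down it reaches from about 0.425 to 0.875 m from the base axis. Payload 4.7 kg.
Tool frame: the origin (TCP) lies midway between the tips of the shut fingers; the grasp point (between the pads) lies 19 mm behind it; z points along the fingers, y is the direction in which the jaws open and shut (so a half turn about z gives the same grasp; the last joint's range is limited). The gripper opens to 87 mm and grips with 3 to 60 N. Pads are 19 mm wide; open, the fingers measure 117 mm over their backs; the gripper's body (75 mm by 190 mm) begins 51 mm behind the grasp point.
Start: joints at [1.141, 0.321, -0.07, 1.45, 0.023, 1.371, -0.057], TCP at [0.279, -0.587, 0.223] pointing down, gripper open.
Joint ranges: [-2.86, 2.86], [-0.3, 2.09], [-1.38, 1.24], [0.06, 2.45], [-1.56, 4.7], [0.09, 2.05], [-2.69, 2.69]. Speed limits (rad/s): [2.57, 2.57, 3.14, 3.14, 3.14, 3.14, 3.14].

## Interface

Orientations are given as a rotation vector (axis times angle).
In Python, from bench import get_state, eyes, job gives the robot as it stands. The module is installed in compiled form; this text tells all that it offers.
- The arm moves only by the shell command python3 -m jog 'ROWS' [FORCE]. ROWS is JSON, a list that holds one entry, the list of rows, each a list of 5 numbers: the opening, from 0 (shut) to 1 (fully open), then the shift along the tool's x, y, z in units of 40 mm (1.0 is 40 mm), then the turn about the tool's z in units of 5 degrees (1.0 is 5 degrees). In form: [[[jaw, dx, dy, dz, turn], ...]]. A call has 1 to 10 rows; each row shifts and turns the commanded pose from where the row before left it, along the tool's axes as they then stand; what a row does not reach is not made up. A row lasts 1/8 s, in which the tool goes at most 62.5 mm and 10.7 degrees, less where a joint would pass 70% of its speed; a pose out of reach is approached as far as the arm can. A call is refused whole if a number of a shift passes 1 or a number of a turn 1, either way. A call with a gripper value outside its range is refused whole. The fingers move at their own pace and stop on an object; FORCE is the grip in N (left out, the last holds). Time passes only in rows, so rows that do not move let the fingers close. It gives the time, the measured TCP pose, the force and the opening at its end, in the units of the state.
- get_state(): the state, without advancing time (a new reading comes with each control period).
- eyes.get_image(name): name is "side" or "top"; returns (picture, depth): 384x512x3 uint8, red, green, blue; 384x512 float32, m along the optical axis (not along the pixel's ray), 0 where there is no reading.
- eyes.camera_params(name): a dict with "camera_matrix" (3x3 intrinsics, pixels), "pose" (4x4, takes a point from camera to world coordinates). Camera axes: x right, y down, z forward; pixel columns grow to the right and rows downward; lengths in m; the calibration is good to about 2 mm. A picture is of the moment at which its call begins. camera_params takes no time and is no camera call.
- job.close_job(): hands the job in, once; it reports no verdict.
The state is a dict: "time": time; "joint_positions": joint angles; "qd": joint speeds; "joint_torque": joint torques, N m; "position": TCP position; "tool_rot": TCP orientation; "ft_force": force on the tool from outside, world axes, zero at the start; "torque": the same for the moment, N m; "grip_width": opening from 0.0 (shut) to 1.0 (fully open).
Only numpy, scipy, OpenCV 4.12 (cv2) and the standard library are available. Lean on these libraries where they do the work, as an engineer would, in place of code of your own. Each camera call takes 0.05 s, during which the arm holds its last target. There are 200 camera calls.

## Working session

There is one attempt and no reset: what is moved stays moved. The work goes in short steps, Python scripts to look and compute and a shell command to move; the robot and the scene stay as the last step left them, time stands still between calls to the robot, and variables do not carry over. Pictures are saved under pics/ and viewed, about 8 in all and at most 12, crops included, and the job is handed in when it is done.

```bash
mkdir -p pics; cat > h.py <<'E'
import numpy as np, cv2
from bench import get_state, eyes, job
from scipy.spatial.transform import Rotation as R
def shot(n):
    im,d=eyes.get_image(n); p=eyes.camera_params(n)
    return im,d,np.array(p["camera_matrix"]),np.array(p["pose"])
def ray(K,T,u,v,z):
    d=T[:3,:3]@np.linalg.inv(K)@np.array([u,v,1.]); o=T[:3,3]
    return o+d*(z-o[2])/d[2]
def proj(K,T,P):
    c=T[:3,:3].T@(np.array(P)-T[:3,3]); q=K@c; return q[:2]/q[2]
def cloud(d,K,T):
    v,u=np.indices(d.shape); P=np.stack([u,v,np.ones_like(u)],-1)@np.linalg.inv(K).T*d[...,None]
    return P@T[:3,:3].T+T[:3,3]
def save(n,im): cv2.imwrite('pics/'+n+'.png',im[...,::-1])
E
python3 - <<'E'
from h import *
for n in("top","side"):
    im,d,K,T=shot(n); save(n+'0',cv2.resize(im,(800,600))); np.savez(n+'0.npz',im=im,d=d,K=K,T=T)
    print(n,K.round(1).tolist(),T.round(3).tolist())
s=get_state();print(s["time"],s["position"],s["tool_rot"],R.from_rotvec(s["tool_rot"]).as_matrix().round(3))
E
```

```text
top [[415.1, 0.0, 258.6], [0.0, 415.1, 188.9], [0.0, 0.0, 1.0]] [[-0.023, -0.991, 0.129, 0.385], [-1.0, 0.022, -0.009, -0.047], [0.007, -0.129, -0.992, 1.201], [0.0, 0.0, 0.0, 1.0]]
side [[377.7, 0.0, 255.8], [0.0, 377.7, 186.0], [0.0, 0.0, 1.0]] [[-0.709, -0.437, 0.554, -0.106], [-0.705, 0.448, -0.549, 0.605], [-0.008, -0.78, -0.626, 0.826], [0.0, 0.0, 0.0, 1.0]]
0.1 [ 0.27878091 -0.58660822  0.22156008] [-3.06292279e+00 -6.91022414e-01  8.09723499e-04] [[ 0.903  0.429 -0.001]
 [ 0.429 -0.903  0.002]
 [-0.    -0.002 -1.   ]]
```

View pics/top0.png

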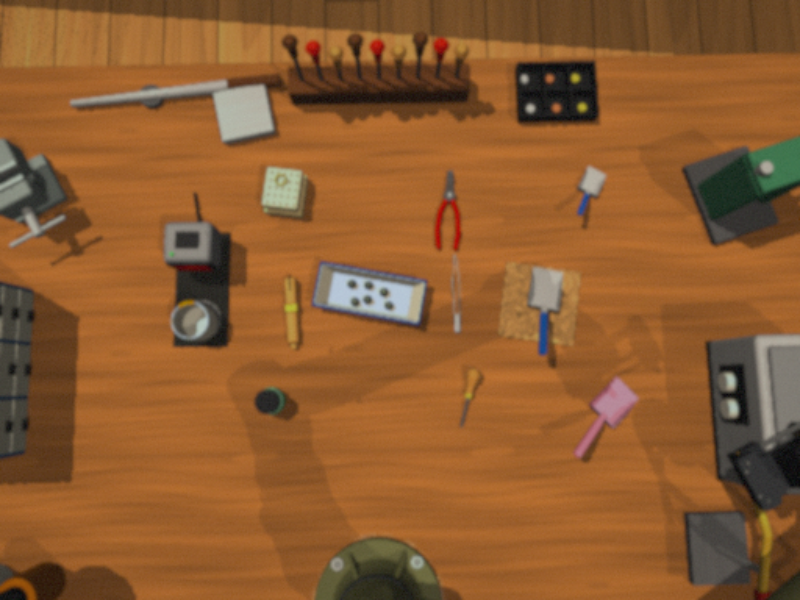

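View pics/side0.png

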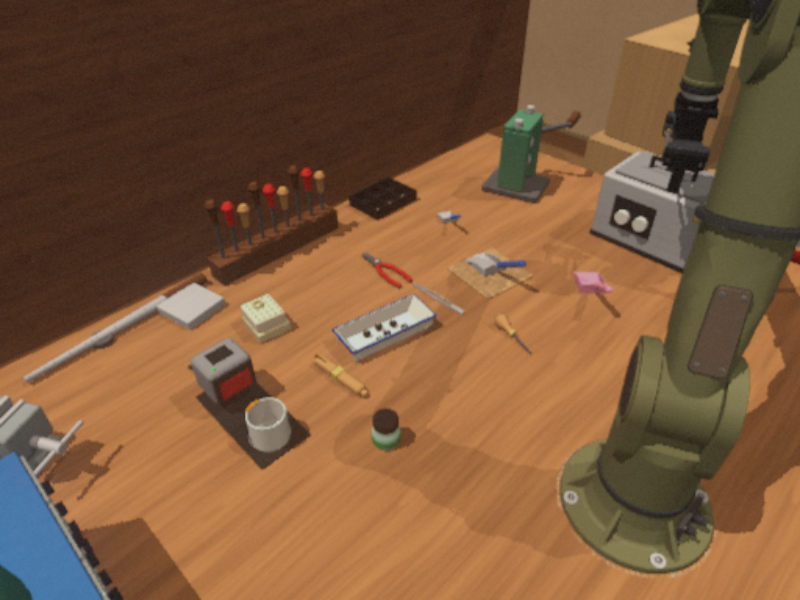

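The top view (800x600 scale) shows the scoop on the mat at (545,310), its handle toward the robot. It also shows the tray at (371,295), the pot at (195,320) with an orange fold-over at (185,303), and the reader head at (193,245). Next I'll measure these.

```bash
cat > m.py <<'E'
from h import *
z=np.load('top0.npz');im,d,K,T=z['im'],z['d'],z['K'],z['T']
hsv=cv2.cvtColor(im,cv2.COLOR_RGB2HSV);C=cloud(d,K,T)
def comps(mask,roi,zz,name,amin=4,poly=True):
    m=np.zeros(mask.shape,np.uint8);x0,y0,x1,y1=[int(a*.64) for a in roi];m[y0:y1,x0:x1]=mask[y0:y1,x0:x1]
    n,l,s,c=cv2.connectedComponentsWithStats(m)
    for i in range(1,n):
        if s[i,4]<amin: continue
        pts=np.argwhere(l==i)[:,::-1]; W=np.array([ray(K,T,*p,zz)[:2] for p in pts]).astype(np.float32)
        r=cv2.minAreaRect(W*1000)
        print(name,s[i,4],'c',W.mean(0).round(4),'rect c',np.round(r[0],1),'size',np.round(r[1],1),'ang',round(r[2],1),'z',np.round(np.median(C[l==i][:,2]),3))
H,S,V=hsv[...,0],hsv[...,1],hsv[...,2]
comps((H>95)&(H<130)&(S>120),(500,250,600,370),.055,'handle')
comps((V<110),(325,270,420,318),.012,'bead',3)
comps((H>95)&(H<135)&(S>60)&(V<150),(305,250,435,335),.036,'trayrim')
comps((S<70)&(V>110),(165,290,230,348),.064,'pot')
comps((H>8)&(H<28)&(S>110)&(V>150),(165,293,222,318),.064,'label')
comps((V<60)&(S<140),(165,225,235,350),.004,'plate',20)
comps((S<60)&(V>90),(520,260,570,320),.01,'pan',20)
comps((H>8)&(H<25)&(S<165)&(V>140)&(S>70),(495,255,585,350),.004,'mat',50)
E
python3 m.py; python3 - <<'E'
from h import *
z=np.load('top0.npz');im=z['im']
a=cv2.resize(im[155:240,95:285],None,fx=4,fy=4,interpolation=cv2.INTER_CUBIC);save('crop1',a)
E
```

```text
handle 95 c [ 0.4616 -0.3019] rect c [ 460.9 -301.9] size [ 8.3 66.7] ang 87.1 z 0.069
bead 97 c [ 0.5769 -0.0032] rect c [577.4  -0.7] size [155.9   5.5] ang 78.5 z 0.02
bead 3 c [ 0.5836 -0.0138] rect c [583.6 -13.8] size [5.8 0. ] ang 88.7 z 0.038
bead 14 c [ 0.5795 -0.039 ] rect c [579.3 -39.6] size [35.3  2.9] ang 77.3 z 0.035
bead 7 c [ 0.5722 -0.0732] rect c [572.5 -73.2] size [14.7  2.8] ang 70.1 z 0.036
bead 16 c [0.5628 0.0387] rect c [562.8  38.7] size [11.6  8.8] ang 88.7 z 0.018
bead 11 c [0.5596 0.0082] rect c [559.2   8.3] size [8.2 8.2] ang 44.2 z 0.018
bead 12 c [ 0.5457 -0.0206] rect c [546.9 -20.3] size [8.7 8.8] ang 88.9 z 0.018
bead 16 c [0.533  0.0102] rect c [533.   10.2] size [11.6  8.7] ang 88.7 z 0.018
bead 13 c [0.528  0.0322] rect c [527.7  31.9] size [8.6 8.8] ang 89.2 z 0.017
bead 11 c [ 0.5209 -0.0286] rect c [520.5 -28.5] size [8.2 8.2] ang 44.0 z 0.019
bead 64 c [0.5094 0.0484] rect c [508.3  44.1] size [90.4  6.9] ang 78.1 z 0.001
trayrim 11 c [ 0.4879 -0.0591] rect c [487.8 -59.3] size [20.4  3.2] ang 79.2 z 0.034
trayrim 5 c [ 0.4846 -0.0797] rect c [484.2 -79.3] size [2.7 8.9] ang 17.2 z 0.034
pot 333 c [0.4943 0.3138] rect c [497.2 319.3] size [63.3 62.9] ang 1.3 z 0.011
label 65 c [0.5309 0.3599] rect c [526.3 358.3] size [41.8 13.7] ang 1.3 z 0.0
label 11 c [0.5275 0.3288] rect c [528.  328.5] size [ 3.5 19.8] ang 17.6 z 0.065
plate 1178 c [0.5623 0.3041] rect c [565.4 316.5] size [ 95.  220.3] ang 89.1 z 0.005
plate 101 c [0.6539 0.348 ] rect c [653.9 347.8] size [38.2 20.9] ang 88.8 z 0.102
plate 22 c [0.6097 0.3624] rect c [609.5 361.2] size [32.  3.] ang 88.7 z 0.092
pan 492 c [ 0.5437 -0.3199] rect c [ 536.6 -318.5] size [56.3 90.8] ang 78.9 z 0.007
mat 1521 c [ 0.5166 -0.303 ] rect c [ 521.1 -308.5] size [143.4 143.3] ang 80.8 z 0.004
```

View pics/crop1.png

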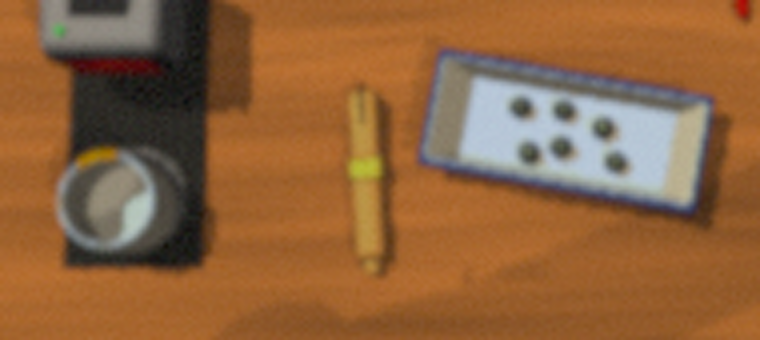

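```bash
cat > m2.py <<'E'
from h import *
z=np.load('top0.npz');im,d,K,T=z['im'],z['d'],z['K'],z['T']
hsv=cv2.cvtColor(im,cv2.COLOR_RGB2HSV);C=cloud(d,K,T);H,S,V=[hsv[...,i] for i in range(3)]
m=np.zeros(d.shape,bool);m[160:240,320:385]=1
h=m&(H>95)&(H<130)&(S>120); P=C[h]; P=P[P[:,2]>.02]
c=P.mean(0);print('handle',c.round(4));vx,vy,x0,y0=cv2.fitLine((P[:,:2]*1000).astype(np.float32),cv2.DIST_HUBER,0,.01,.01).ravel()
print('dir deg',np.degrees(np.arctan2(vy,vx)),'pt',x0,y0,'xrange',P[:,0].min(),P[:,0].max(),'z',P[:,2].min(),P[:,2].max(), 'z slope',np.polyfit(P[:,0],P[:,2],1))
side=np.load('side0.npz')
# tray corners from crop1 (4x, offset 95,155)
q=[ray(K,T,95+u/4,155+v/4,.036) for u,v in[(441,49),(713,97),(697,213),(420,164)]];q=np.array(q)[:,:2]
print('tray corners',q.round(4).tolist(),'centre',q.mean(0));ax=(q[0]+q[3]-q[1]-q[2]);ax/=np.linalg.norm(ax);print('axis',ax,'deg from y',np.degrees(np.arctan2(ax[0],ax[1])))
n=np.array([ax[1],-ax[0]])
for b in[(.5628,.0387),(.5596,.0082),(.5457,-.0206),(.533,.0102),(.528,.0322),(.5209,-.0286)]:
    r=np.array(b)-q.mean(0);print('bead along',(r@ax*1000).round(),'across',(r@n*1000).round())
E
python3 m2.py
python3 - <<'E'
from h import *
z=np.load('top0.npz');a=cv2.resize(z['im'][160:240,310:390],None,fx=6,fy=6,interpolation=cv2.INTER_CUBIC);save('crop2',a)
E
```

```text
handle [ 0.46   -0.2964  0.0797]
dir deg -13.819323 pt 460.02774 -298.79642 xrange 0.38460303673487267 0.49507926232519617 z 0.044032465580134295 1.200785548110902 z slope [-2.54199485  1.24895165]
tray corners [[0.6014, 0.0926], [0.5626, -0.1], [0.4804, -0.0865], [0.5194, 0.1079]] centre [0.54096366 0.0035055 ]
axis [0.1972866  0.98034586] deg from y 11.378331507310904
bead along 39.0 across 14.0
bead along 8.0 across 17.0
bead along -23.0 across 9.0
bead along 5.0 across -9.0
bead along 26.0 across -18.0
bead along -35.0 across -13.0
```

View pics/crop2.png

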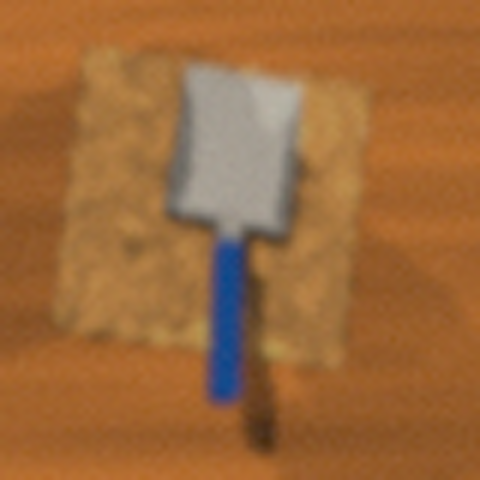

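```bash
python3 - <<'E'
from h import *
z=np.load('top0.npz');K,T=z['K'],z['T']
f=lambda u,v,zz:ray(K,T,310+u/6,160+v/6,zz)[:2]
L,Rr=f(188,63,.006),f(302,82,.006);n=(L+Rr)/2;print('nose',n,'w',np.linalg.norm(L-Rr),'ang',np.degrees(np.arctan2(*(L-Rr)))) 
e=f(224,402,.088);h0=f(232,238,.034);print('hend',e,'hstart',h0)
for a in (e,h0): 
  v=n-a;print(np.linalg.norm(v),np.degrees(np.arctan2(v[1],v[0])))
s=get_state();M=R.from_rotvec(s["tool_rot"]).as_matrix();print('tool x yaw',np.degrees(np.arctan2(M[1,0],M[0,0])))
E
```

```text
nose [ 0.58333944 -0.32867948] w 0.056113731405543994 ang 10.888627662610608
hend [ 0.42111012 -0.29223519] hstart [ 0.49978078 -0.31183901]
0.1662724865998033 -12.661115530527521
0.08523878587641527 -11.394786598390306
tool x yaw 25.427169566948713
```

```bash
cat >> h.py <<'E'
def plan(x,y,z,yaw,turn_first=False):
    s=get_state();M=R.from_rotvec(s["tool_rot"]).as_matrix();cy=np.degrees(np.arctan2(M[1,0],M[0,0]))
    t=(cy-yaw+180)%360-180
    if turn_first: M=M@R.from_euler('z',t,degrees=True).as_matrix()
    dl=M.T@(np.array([x,y,z])-s["position"])/.04
    print('t',round(s["time"],2),'pos',np.round(s["position"],4),'yaw',round(cy,2),'F',np.round(s["ft_force"],2),'grip',round(s["grip_width"],3),'q7',round(s["joint_positions"][6],2));print('shift units',dl.round(2),'turn units',round(t/5,2))
E
python3 -m jog '[[[1,1,-0.65,0,0],[1,1,-0.65,0,0],[1,1,-0.65,0,0],[1,1,-0.65,0,0],[1,1,-0.65,0,0],[1,1,-0.65,0,0],[1,1,-0.65,0,0],[1,0,0,0,0.9],[1,0,0,0,0.9],[1,0,0,0,0.9]]]'
python3 -m jog '[[[1,0,0,0,0.95],[1,0,0,0,0.95],[1,0,0,0,0.95],[1,0,0,0,0.95],[1,0,0,0,0.95],[1,0,0,0,0],[1,0,0,0,0]]]'
python3 -c "
from h import *
plan(.4536,-.3016,.047,-11.8)
im,d,K,T=shot('side');save('side1',cv2.resize(im[100:280,220:430],None,fx=3.5,fy=3.2))"
```

```text
time: 1.35
position: [0.4536, -0.3022, 0.2221]
tool_rot: [-3.124, -0.323, 0.001]
ft_force: [-0.3, 0.5, 0.0]
grip_width: 0.998
time: 2.22
position: [0.4537, -0.3024, 0.2223]
tool_rot: [-3.125, 0.321, 0.001]
ft_force: [0.5, 0.2, -1.4]
grip_width: 1.001
t 2.23 pos [ 0.4537 -0.3024  0.2223] yaw -11.74 F [ 0.53  0.18 -1.37] grip 1.001 q7 -1.26
shift units [-0.   -0.02  4.38] turn units 0.01
```

View pics/side1.png

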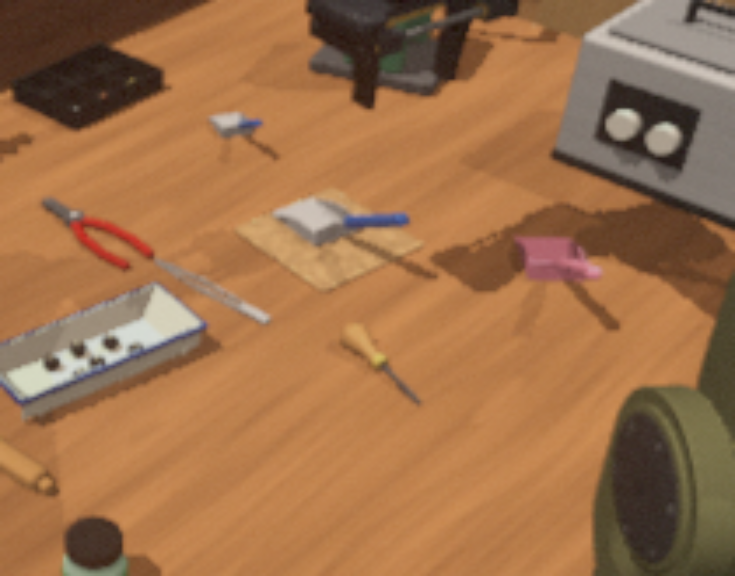

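```bash
python3 -m jog '[[[1,0,0,0.9,0],[1,0,0,0.9,0],[1,0,0,0.9,0],[1,0,0,0.9,0],[1,0,0,0.78,0],[1,0,0,0,0],[0,0,0,0,0],[0,0,0,0,0],[0,0,0,0,0],[0,0,0,0,0]]]' 40
python3 -m jog '[[[0,0,0,0,0],[0,0,0,-0.3,0],[0,0,0,-0.7,0],[0,0,0,-0.7,0],[0,0,0,0,0]]]'
python3 -c "
from h import *
plan(.4536,-.3016,.047,-11.8)
im,d,K,T=shot('side');save('side2',cv2.resize(im[130:230,260:400],None,fx=5,fy=5))"
```

```text
time: 3.52
position: [0.4541, -0.3027, 0.048]
tool_rot: [3.124, -0.323, 0.002]
ft_force: [-0.3, 0.2, -0.7]
grip_width: 0.631
time: 4.15
position: [0.4557, -0.3036, 0.1185]
tool_rot: [3.122, -0.323, 0.008]
ft_force: [0.6, -0.2, -0.1]
grip_width: 0.066
t 4.15 pos [ 0.4557 -0.3036  0.1185] yaw -11.82 F [ 0.6  -0.22 -0.09] grip 0.066 q7 -1.28
shift units [-0.07 -0.04  1.79] turn units -0.0
```

View pics/side2.png

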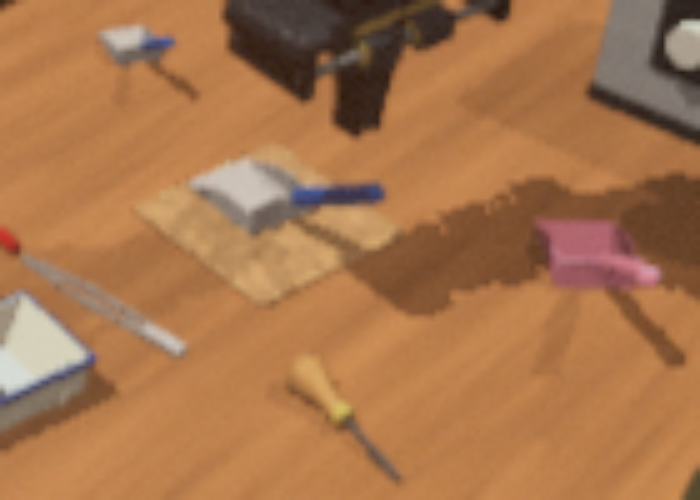

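```bash
python3 -m jog '[[[1,0,0,0,0],[1,0,0,0,0],[1,0,0,0,0],[1,0,0,0,0],[1,0,0,0,0]]]'
python3 -c "
from h import *
p=eyes.camera_params('side');K=np.array(p['camera_matrix']);T=np.array(p['pose'])
s=get_state();f=lambda P:((proj(K,T,P)-[260,130])*5).round()
print('tcp',f(s['position']),'handle at grip',f((.4536,-.3016,.064)),'nose',f((.5833,-.3287,.005)),'hend',f((.421,-.2922,.092)))
plan(.4536,-.3016,.046,-11.8)"
```

```text
time: 4.82
position: [0.4538, -0.3024, 0.1152]
tool_rot: [-3.125, 0.324, 0.0]
ft_force: [0.2, -0.4, -0.1]
grip_width: 0.525
tcp [354. 133.] handle at grip [344. 196.] nose [215. 173.] hend [381. 188.]
t 4.83 pos [ 0.4538 -0.3024  0.1152] yaw -11.82 F [ 0.17 -0.41 -0.14] grip 0.525 q7 -1.28
shift units [-0.01 -0.02  1.73] turn units -0.0
```

```bash
python3 -m jog '[[[0.6,0,0,0.6,0],[0.6,0,0,0.6,0],[0.6,0,0,0.52,0],[0,0,0,0,0],[0,0,0,0,0],[0,0,0,0,0],[0,0,0,0,0],[0,0,0,0,0],[0,0,0,0,0],[0,0,0,0,0]]]' 40
python3 -c "
from h import *
plan(.4536,-.3016,.046,-11.8)"
```

```text
time: 6.08
position: [0.4539, -0.3027, 0.0469]
tool_rot: [3.125, -0.324, 0.001]
ft_force: [-0.8, 0.3, 2.9]
grip_width: 0.151
t 6.08 pos [ 0.4539 -0.3027  0.0469] yaw -11.83 F [-0.84  0.32  2.89] grip 0.151 q7 -1.3
shift units [-0.01 -0.02  0.02] turn units -0.01
```

```bash
cat >> h.py <<'E'
def tilt(cam='side',verbose=True,L=.09):
    """nose-down tilt (deg) of the scoop from the blue handle cast on the scoop's vertical plane"""
    im,d,K,T=shot(cam);s=get_state();M=R.from_rotvec(s["tool_rot"]).as_matrix()
    a=M[:,0].copy();a[2]=0;a/=np.linalg.norm(a);n=np.array([-a[1],a[0],0]);g=np.array(s["position"])+np.array([0,0,.019])
    if n@(T[:3,3]-g)<0:n=-n
    g2=g+n*.007
    hsv=cv2.cvtColor(im,cv2.COLOR_RGB2HSV);m=(hsv[...,0]>100)&(hsv[...,0]<128)&(hsv[...,1]>120)&(hsv[...,2]>50)
    v,u=np.nonzero(m);D=np.stack([u,v,np.ones_like(u)],-1)@np.linalg.inv(K).T@T[:3,:3].T;o=T[:3,3]
    P=o+D*(((g2-o)@n)/(D@n))[:,None]-g2
    q=np.stack([P@a,P[:,2]],1)*1000;q=q[np.hypot(*q.T)<L*1000]
    if len(q)<8: print('few px',len(q));return im,d,K,T,g,a
    vx,vy,x0,y0=cv2.fitLine(q.astype(np.float32),cv2.DIST_HUBER,0,.01,.01).ravel()
    ang=np.degrees(np.arctan2(vy,-vx));ang=(ang+180)%180
    print(cam,'t',round(s["time"],2),'px',len(q),'tilt',round(ang-33,1),'off',round(float(np.cross([vx,vy],[x0,y0])),1),'extent',q.min(0).round(),q.max(0).round(),'F',np.round(s["ft_force"],2),'pos',np.round(s["position"],4))
    return im,d,K,T,g,a
E
python3 -c "
from h import *
tilt();tilt('top')"
python3 -m jog '[[[0,0,0,-0.3,0],[0,0,0,-0.6,0],[0,0,0,-0.9,0],[0,0,0,-0.9,0],[0,0,0,-0.5,0],[0,0,0,-0.2,0],[0,0,0,0,0]]]'
python3 -c "
from h import *
tilt()"
python3 -m jog '[[[0,0,0,0,0],[0,0,0,0,0]]]' 20 >/dev/null
python3 -c "
from h import *
tilt()"
python3 -m jog '[[[0,0,0,0,0],[0,0,0,0,0]]]' 12 >/dev/null
python3 -c "
from h import *
tilt()"
```

```text
few px 5
few px 0
time: 7.05
position: [0.4537, -0.3024, 0.1826]
tool_rot: [3.125, -0.323, -0.0]
ft_force: [0.1, -0.4, -1.7]
grip_width: 0.152
few px 5
few px 4
few px 6
```

```bash
python3 -c "
from h import *
im,d,K,T=shot('side');im2=shot('top')[0]
a=cv2.resize(im[60:220,250:410],(480,480));b=cv2.resize(im2[140:240,310:390],(320,400));c=np.zeros((480,800,3),np.uint8);c[:,:480]=a;c[:400,480:]=b;save('v7',c)
s=get_state();P=np.array(s['position'])
f=lambda P:((proj(K,T,P)-[250,60])*3).round()
print(f(P),f(P+[0,0,.019]))
hsv=cv2.cvtColor(im,cv2.COLOR_RGB2HSV);u=proj(K,T,P+[0,0,.019]).astype(int);print(hsv[u[1]-4:u[1]+5,u[0]-16:u[0]+6:3].tolist())
"
```

```text
[249. 238.] [252. 222.]
[[[14, 141, 183], [12, 141, 83], [9, 146, 56], [13, 149, 187], [10, 150, 61], [11, 152, 52], [8, 127, 56], [4, 99, 54]], [[12, 86, 160], [14, 72, 139], [9, 123, 56], [14, 149, 190], [11, 144, 62], [10, 148, 55], [178, 74, 55], [129, 73, 66]], [[14, 35, 137], [12, 52, 147], [13, 141, 152], [14, 149, 193], [8, 118, 65], [14, 154, 53], [136, 63, 61], [119, 92, 78]], [[15, 35, 145], [14, 38, 134], [11, 80, 168], [5, 80, 162], [13, 155, 51], [11, 148, 50], [129, 79, 68], [126, 82, 78]], [[13, 28, 174], [14, 38, 134], [120, 35, 140], [116, 89, 135], [3, 109, 54], [11, 134, 55], [137, 86, 68], [127, 78, 72]], [[14, 27, 190], [14, 35, 145], [113, 117, 135], [113, 126, 128], [9, 127, 56], [13, 148, 50], [139, 58, 62], [148, 63, 57]], [[16, 28, 199], [15, 37, 151], [113, 100, 115], [115, 116, 101], [9, 114, 58], [9, 148, 57], [170, 89, 57], [6, 87, 56]], [[14, 29, 187], [12, 38, 135], [128, 64, 92], [123, 58, 84], [11, 157, 52], [9, 167, 55], [9, 123, 58], [10, 127, 58]], [[16, 38, 142], [12, 46, 110], [177, 30, 93], [9, 61, 109], [9, 127, 56], [8, 130, 55], [12, 158, 129], [9, 123, 54]]]
```

View pics/v7.png

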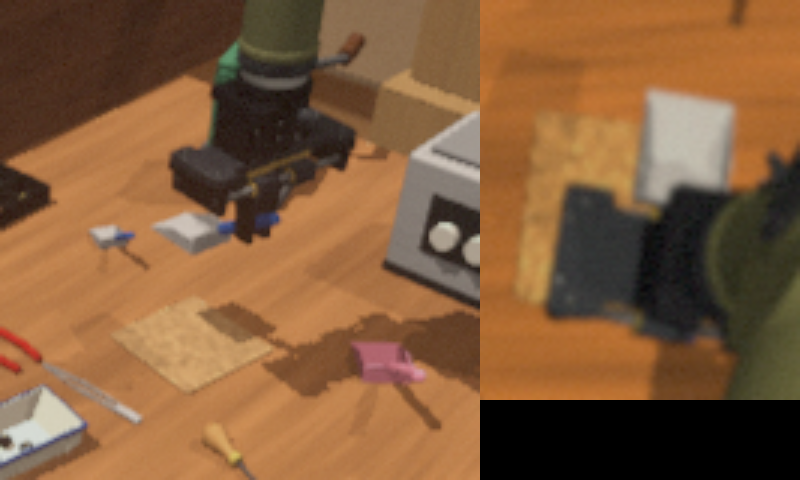

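```bash
cat >> h.py <<'E'
def pan(cam='top',zmin=.03,draw=None):
    """tilt of the pan from depth points ahead of the grip: slope, nose point"""
    im,d,K,T=shot(cam);s=get_state();M=R.from_rotvec(s["tool_rot"]).as_matrix()
    a=M[:,0].copy();a[2]=0;a/=np.linalg.norm(a);b=np.array([-a[1],a[0],0]);g=np.array(s["position"])+np.array([0,0,.019])
    C=cloud(d,K,T)-g;f,l,h=C@a*1000,C@b*1000,C[...,2]*1000
    S=cv2.cvtColor(im,cv2.COLOR_RGB2HSV)
    m=(d>0)&(f>25)&(f<160)&(abs(l)<20)&(h<15)&(h>-165)&(h+g[2]*1000>zmin*1000)&(S[...,1]<80)&(S[...,2]>70)
    x,y=f[m],h[m]
    if len(x)<15: print(cam,'few',len(x));return
    best=None;rng=np.random.default_rng(0)
    for _ in range(200):
        i,j=rng.choice(len(x),2,False)
        if abs(x[i]-x[j])<8: continue
        k=(y[j]-y[i])/(x[j]-x[i]);r=abs(y-y[i]-k*(x-x[i]))/np.hypot(1,k)<2.5
        if best is None or r.sum()>best.sum(): best=r
    k,c=np.polyfit(x[best],y[best],1);t=-np.degrees(np.arctan(k))
    print(cam,'t',round(s["time"],2),'n',best.sum(),len(x),'tilt',round(t,1),'fwd',x[best].min().round(),x[best].max().round(),'h',y[best].min().round(),y[best].max().round(),'lat',l[m].min().round(),l[m].max().round(),'pos',np.round(s["position"],4),'F',np.round(s["ft_force"],1))
    return t
E
python3 -c "
from h import *
pan();pan('side')"
for F in 8 6 5; do echo F $F; done
python3 -m jog '[[[0,0,0,0,0],[0,0,0,0,0]]]' 8 >/dev/null
python3 -c "
from h import *
pan();pan('side')"
python3 -m jog '[[[0,0,0,0,0],[0,0,0,0,0]]]' 6 >/dev/null
python3 -c "
from h import *
pan();pan('side')"
python3 -m jog '[[[0,0,0,0,0],[0,0,0,0,0]]]' 5 >/dev/null
python3 -c "
from h import *
pan();pan('side')"
```

```text
top t 7.85 n 295 359 tilt 1.1 fwd 63.0 131.0 h -65.0 -59.0 lat -20.0 20.0 pos [ 0.4538 -0.3025  0.1826] F [-0.7  0.5 -0.8]
side t 7.9 n 62 109 tilt 3.6 fwd 59.0 135.0 h -62.0 -53.0 lat -20.0 18.0 pos [ 0.4538 -0.3025  0.1826] F [ 1.  -0.1 -0.8]
F 8
F 6
F 5
top t 8.2 n 173 203 tilt 19.3 fwd 58.0 109.0 h -100.0 -81.0 lat -20.0 20.0 pos [ 0.4537 -0.3024  0.1825] F [0.  0.3 0.1]
side t 8.25 n 28 76 tilt -57.2 fwd 36.0 47.0 h -70.0 -53.0 lat -19.0 20.0 pos [ 0.4537 -0.3025  0.1825] F [ 0.4  0.3 -1.4]
top t 8.55 n 155 181 tilt 19.1 fwd 58.0 106.0 h -102.0 -82.0 lat -19.0 20.0 pos [ 0.4539 -0.3025  0.1826] F [ 0.3  0.3 -1. ]
side t 8.6 n 41 76 tilt -58.1 fwd 35.0 48.0 h -72.0 -54.0 lat -20.0 20.0 pos [ 0.4538 -0.3025  0.1826] F [-0.5  0.  -2. ]
top t 8.9 n 111 141 tilt 24.4 fwd 58.0 99.0 h -108.0 -87.0 lat -20.0 19.0 pos [ 0.4538 -0.3025  0.1826] F [-0.8 -0.5 -0.9]
side t 8.95 n 36 71 tilt -52.7 fwd 32.0 46.0 h -76.0 -58.0 lat -18.0 19.0 pos [ 0.4538 -0.3025  0.1826] F [ 0.8  0.1 -1.5]
```

```bash

python3 -m jog '[[[0,0,0,0,0],[0,0,0,0,0]]]' 4 >/dev/null
python3 -c "
from h import *
pan()"
python3 -m jog '[[[0,0,0,0,0],[0,0,0,0,0]]]' 3.4 >/dev/null
python3 -c "
from h import *
pan()"
python3 -m jog '[[[0,0,0,0,0]]]' 25 >/dev/null
python3 -c "
from h import *
pan()
print(get_state()['grip_width'])"
```

```text
top t 9.25 n 94 113 tilt 28.6 fwd 59.0 94.0 h -115.0 -93.0 lat -20.0 19.0 pos [ 0.4538 -0.3025  0.1826] F [-0.2 -0.1 -1.5]
top t 9.55 n 78 89 tilt 29.3 fwd 60.0 90.0 h -120.0 -100.0 lat -18.0 20.0 pos [ 0.4538 -0.3025  0.1825] F [-0.2 -0.5 -1.1]
top t 9.72 n 76 90 tilt 29.3 fwd 60.0 90.0 h -117.0 -98.0 lat -18.0 20.0 pos [ 0.4538 -0.3025  0.1826] F [-0.6  0.3 -0.5]
0.15905027385157147
```

```bash

python3 -m jog '[[[0,0.3,0,0,0],[0,-0.3,0,0,0],[0,0.3,0,0,0],[0,-0.3,0,0,0],[0,0,0,0,0]]]' 3 >/dev/null
python3 -c "
from h import *
pan()"
python3 -m jog '[[[0,0,0,-0.3,0],[0,0,0,0,0]]]' 30
python3 -c "
from h import *
pan()
# insertion target: tray frame
c=np.array([.541,.0035]);ax=np.array([.1973,.9803])
plan(*(c+ax*(-.047-.08)),.21,78.6,True)"
```

```text
top few 0
time: 10.65
position: [0.4548, -0.303, 0.1963]
tool_rot: [3.123, -0.323, 0.004]
ft_force: [1.7, -0.2, -1.0]
grip_width: 0.162
top few 0
t 10.7 pos [ 0.4545 -0.3028  0.1956] yaw -11.82 F [ 0.44  0.04 -1.29] grip 0.157 q7 -1.27
shift units [ 4.76  0.61 -0.36] turn units -18.08
```

```bash
python3 -c "
from h import *
im,d,K,T=shot('side');save('v8',cv2.resize(im[60:220,250:410],(640,640)))
s=get_state();P=np.array(s['position'])+[0,0,.019];a=np.array([np.cos(np.radians(11.8)),-np.sin(np.radians(11.8)),0])
for th in(30,40,50,60):
  t=np.radians(th);n=P+a*(.1325*np.cos(t)-.0604*np.sin(t))-np.array([0,0,1])*(.0604*np.cos(t)+.1325*np.sin(t));print(th,((proj(K,T,n)-[250,60])*4).round())
"
```

```text
30 [254. 360.]
40 [269. 383.]
50 [286. 405.]
60 [305. 423.]
```

View pics/v8.png

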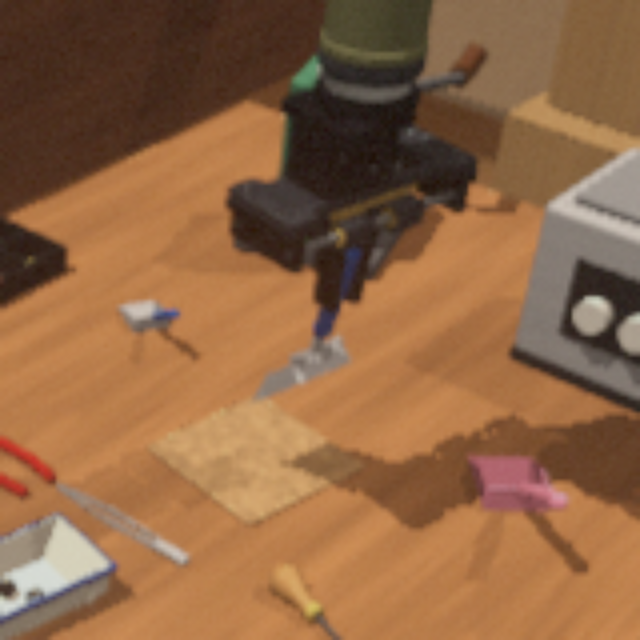

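```bash

python3 -m jog '[[[0,0,0,0,-0.6],[0,0,0,0,-1],[0,0,0,0,-1],[0,0,0,0,-1],[0,0,0,0,-1],[0,0,0,0,-1],[0,0,0,0,-1],[0,0,0,0,-1],[0,0,0,0,-1],[0,0,0,0,-1]]]' >/dev/null
python3 -m jog '[[[0,0,0,0,-1],[0,0,0,0,-1],[0,0,0,0,-1],[0,0,0,0,-1],[0,0,0,0,-1],[0,0,0,0,-1],[0,0,0,0,-1],[0,0,0,0,-1],[0,0,0,0,-0.5]]]' >/dev/null
python3 -m jog '[[[0,0.3,0.05,0,0],[0,0.6,0.07,0,0],[0,0.8,0.1,0,0],[0,0.9,0.1,0,0],[0,0.9,0.1,0,0],[0,0.8,0.1,0.1,0],[0,0.6,0.07,0,0],[0,0.34,0.02,0,0],[0,0,0,0,0]]]'
python3 - <<'E'
from h import *
c=np.array([.541,.0035]);ax=np.array([.1973,.9803])
plan(*(c+ax*-.108),.19,78.6)
im,d,K,T=shot('top');np.savez('top2.npz',im=im,d=d,K=K,T=T);pan(zmin=.045)
im2=shot('side')[0]
o=np.zeros((600,800,3),np.uint8);o[:300]=cv2.resize(im[145:226,185:400],(800,300));o[300:]=cv2.resize(im2[130:220,170:410],(800,300));save('v9',o)
E
```

```text
time: 14.25
position: [0.519, -0.1006, 0.1906]
tool_rot: [2.428, 1.994, 0.0]
ft_force: [0.3, -1.1, -0.1]
grip_width: 0.159
t 14.25 pos [ 0.519  -0.1006  0.1906] yaw 78.79 F [ 0.28 -1.07 -0.13] grip 0.159 q7 -0.1
shift units [-0.04  0.03  0.01] turn units 0.04
top t 14.35 n 63 70 tilt 45.5 fwd 45.0 59.0 h -140.0 -122.0 lat -19.0 19.0 pos [ 0.5186 -0.1028  0.1905] F [-0.4 -0.1 -0.8]
```

View pics/v9.png

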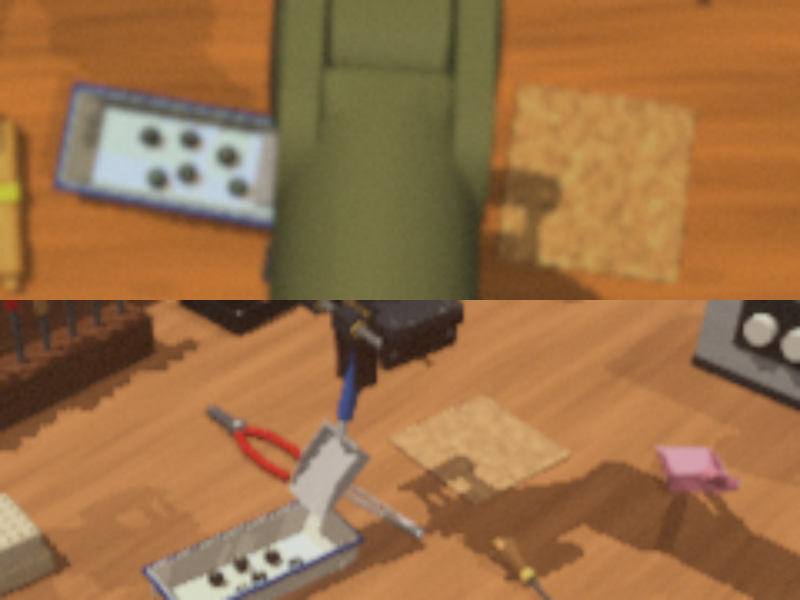

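```bash
python3 - <<'E'
from h import *
p=eyes.camera_params('side');K=np.array(p['camera_matrix']);T=np.array(p['pose']);pt=eyes.camera_params('top')
f=lambda P:(proj(K,T,P)-[170,130])*(800/240)+[0,300]
g=lambda u,v,z:ray(K,T,170+u*.3,130+(v-300)*.3,z)
c=np.array([.541,.0035]);ax=np.array([.1973,.9803]);n=np.array([ax[1],-ax[0]])
tf=lambda P:np.round([(P[:2]-c)@ax*1000,(P[:2]-c)@n*1000],1)
for u,v in[(145,571),(362,541),(316,503)]: print('rim',tf(g(u,v,.036)))
s=get_state();G=np.array(s['position'])+[0,0,.019]
M=R.from_rotvec(s["tool_rot"]).as_matrix();a=M[:,0];b=np.array([-a[1],a[0],0])
print('grip in tray',tf(G),a)
for th in(40,45,50):
  t=np.radians(th);N=G+a*(.1325*np.cos(t)-.0604*np.sin(t))-np.array([0,0,1])*(.0604*np.cos(t)+.1325*np.sin(t))
  B=G+a*(.0575*np.cos(t)-.0364*np.sin(t))-np.array([0,0,1])*(.0364*np.cos(t)+.0575*np.sin(t))
  print(th,'noseL',f(N+b*.028).round(),'noseR',f(N-b*.028).round(),'backtopL',f(B+b*.028).round(),'R',f(B-b*.028).round(),N.round(3))
E
python3 - <<'E'
import numpy as np,cv2
from h import *
# tray rim from the clear first top view: blue outline px, fit sides
z=np.load('top0.npz');im,K,T=z['im'],z['K'],z['T']
hsv=cv2.cvtColor(im,cv2.COLOR_RGB2HSV)[160:215,195:280].astype(int);m=(hsv[...,0]>105)&(hsv[...,0]<140)&(hsv[...,1]>70)&(hsv[...,2]<170)
v,u=np.nonzero(m);W=np.array([ray(K,T,a+195,b+160,.036)[:2]*1000 for a,b in zip(u,v)]).astype(np.float32)
print(len(W),cv2.minAreaRect(W))
E
```

```text
rim [97.3 38. ]
rim [-93.5 -41.2]
rim [-89.9  30. ]
grip in tray [-109.   -1.] [ 1.98264455e-01  9.80148228e-01 -8.10715460e-04]
40 noseL [314. 518.] noseR [280. 487.] backtopL [353. 445.] R [317. 415.] [ 0.531 -0.042  0.078]
45 noseL [324. 518.] noseR [291. 487.] backtopL [358. 444.] R [322. 414.] [ 0.529 -0.053  0.073]
50 noseL [335. 516.] noseR [301. 485.] backtopL [363. 443.] R [327. 413.] [ 0.526 -0.065  0.069]
9 ((487.39617919921875, -58.94939422607422), (48.592708587646484, 3.0299289226531982), 78.36599731445312)
```

```bash

python3 -m jog '[[[0,0,0,0.3,0],[0,0,0,0.5,0],[0,0,0,0.5,0],[0,0,0,0.25,0],[0,0,0,0,0]]]'
python3 -m jog '[[[0,0,0,0.05,0],[0,0,0,0,0]]]'
python3 -m jog '[[[0,0,0,0.05,0],[0,0,0,0,0]]]'
python3 -m jog '[[[0,0,0,0.05,0],[0,0,0,0,0]]]'
python3 -m jog '[[[0,0,0,0.05,0],[0,0,0,0,0]]]'
```

```text
time: 15.02
position: [0.5189, -0.1022, 0.128]
tool_rot: [-2.43, -1.99, -0.0]
ft_force: [1.3, -0.3, -1.6]
grip_width: 0.157
time: 15.28
position: [0.5192, -0.1018, 0.127]
tool_rot: [2.429, 1.991, 0.0]
ft_force: [0.4, 0.1, -0.8]
grip_width: 0.155
time: 15.52
position: [0.5193, -0.1018, 0.1248]
tool_rot: [2.429, 1.991, 0.001]
ft_force: [1.7, -0.4, -1.0]
grip_width: 0.157
time: 15.78
position: [0.5195, -0.1019, 0.1236]
tool_rot: [2.429, 1.99, 0.001]
ft_force: [0.5, -0.3, 5.3]
grip_width: 0.159
time: 16.02
position: [0.5196, -0.1028, 0.1231]
tool_rot: [2.428, 1.989, -0.0]
ft_force: [-3.2, -2.4, 13.3]
grip_width: 0.159
```

```bash

python3 -m jog '[[[0,0,0,-0.06,0],[0,0.1,0,0,0],[0,0.2,0,0,0],[0,0.25,0,0,0],[0,0.25,0,0,0],[0,0.25,0,0,0],[0,0.25,0,0,0],[0,0.2,0,0,0],[0,0,0,0,0]]]'
python3 - <<'E'
from h import *
im,d,K,T=shot('top');im2=shot('side')[0]
o=np.zeros((600,800,3),np.uint8);o[:300]=cv2.resize(im[145:226,185:400],(800,300));o[300:]=cv2.resize(im2[140:230,170:410],(800,300));save('v10',o)
E
```

```text
time: 17.15
position: [0.5318, -0.0438, 0.127]
tool_rot: [2.426, 1.989, -0.001]
ft_force: [-5.0, -4.0, 26.2]
grip_width: 0.157
```

View pics/v10.png

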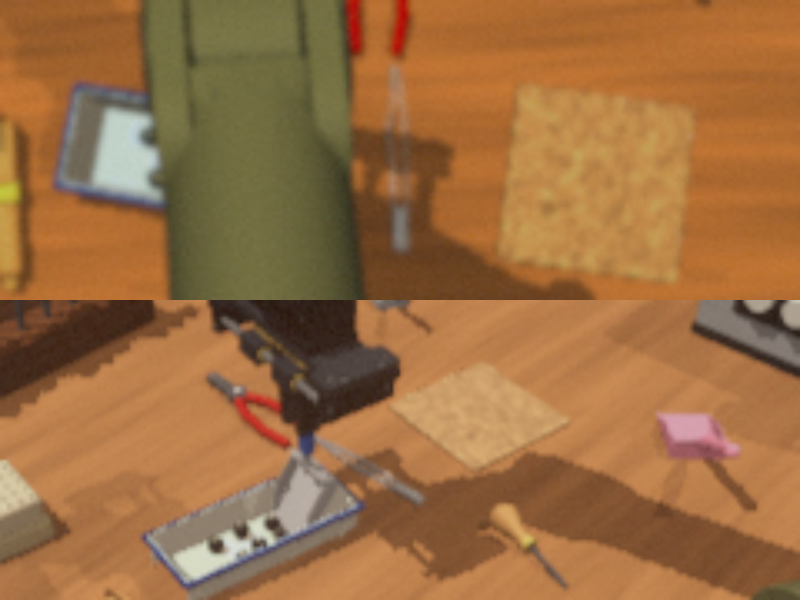

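```bash

python3 -m jog '[[[0,0,0,-0.05,0],[0,-0.25,0,-0.02,0],[0,-0.25,0,0,0],[0,-0.25,0,0.03,0],[0,-0.25,0,0.05,0],[0,-0.25,0,0.1,0],[0,-0.3,0,0.14,0],[0,0,0,0,0]]]' 12
python3 - <<'E'
from h import *
s=get_state();r=np.array(s['position'][:2])-[.541,.0035];print('along',r@[.1973,.9803],'z',s['position'][2],s['ft_force'])
im=shot('side')[0];o=cv2.resize(im[160:230,200:320],None,fx=6.5,fy=6.5);save('v11',o)
E
```

```text
time: 18.25
position: [0.5179, -0.1054, 0.1124]
tool_rot: [-2.432, -1.989, 0.002]
ft_force: [1.7, -1.8, -0.4]
grip_width: 0.159
along -0.11132183766380381 z 0.11235627198911101 [ 1.68670586 -1.79322358 -0.40515776]
```

View pics/v11.png

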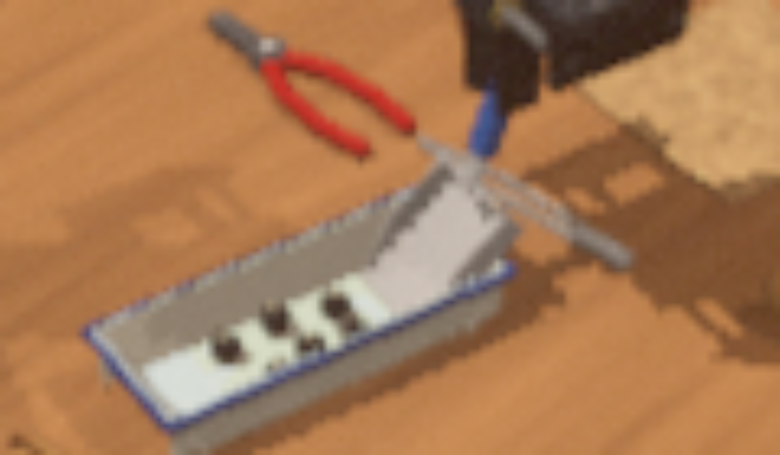

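```bash

python3 -m jog '[[[0,0,0,0,0],[0,0,0,-0.05,0],[0,0.1,0,0,0],[0,0.2,0,0,0],[0,0.2,0,0,0],[0,0,0,0,0]]]' 60
python3 -m jog '[[[0,0.1,0,0,0],[0,0.2,0,0,0],[0,0.2,0,0,0],[0,0,0,0,0]]]' 60
python3 - <<'E'
from h import *
s=get_state();r=np.array(s['position'][:2])-[.541,.0035];print('along',r@[.1973,.9803],'across',r@[.9803,-.1973],'z',s['position'][2],s['ft_force'])
for c,z in(('side',.012),):
  im,d,K,T=shot(c);hsv=cv2.cvtColor(im,cv2.COLOR_RGB2HSV)
  v,u=np.indices(d.shape);D=np.stack([u,v,np.ones_like(u)],-1)@np.linalg.inv(K).T@T[:3,:3].T;o=T[:3,3];P=o+D*((z-o[2])/D[...,2])[...,None]
  q=P[...,:2]-[.541,.0035];al=q@[.1973,.9803]*1000;ac=q@[.9803,-.1973]*1000
  m=((hsv[...,2]<105)&(abs(al)<80)&(abs(ac)<32)).astype(np.uint8)
  n,l,st,_=cv2.connectedComponentsWithStats(m)
  for i in range(1,n):
    if st[i,4]>3: print(c,st[i,4],al[l==i].mean().round(),ac[l==i].mean().round())
E
```

```text
time: 19.05
position: [0.5226, -0.0825, 0.1149]
tool_rot: [-2.427, -1.994, -0.001]
ft_force: [1.0, 0.5, -0.9]
grip_width: 0.152
time: 19.55
position: [0.5266, -0.0631, 0.115]
tool_rot: [-2.428, -1.993, -0.001]
ft_force: [0.9, 0.1, -0.8]
grip_width: 0.154
along -0.06814990857324577 across -0.0010182898355213972 z 0.1149743346431428 [ 0.94588366  0.13765361 -0.79850421]
side 36 10.0 12.0
side 8 -55.0 -18.0
side 8 -21.0 -18.0
side 12 36.0 15.0
side 8 20.0 -18.0
side 5 48.0 -18.0
side 4 75.0 -18.0
```

```bash

python3 -m jog '[[[0,0.1,0,0,0],[0,0.2,0,0,0],[0,0.2,0,0,0],[0,0.2,0,0,0],[0,0.1,0,0,0],[0,0,0,0,0]]]' 60
cat > tr.py <<'E'
from h import *
s=get_state();r=np.array(s['position'][:2])-[.541,.0035];print('t',s['time'],'along',(r@[.1973,.9803]).round(4),'across',(r@[.9803,-.1973]).round(4),'z',s['position'][2].round(4),np.round(s['ft_force'],1))
im,d,K,T=shot('side')
C=cloud(d,K,T);q=C[...,:2]-[.541,.0035];al=q@[.1973,.9803]*1000;ac=q@[.9803,-.1973]*1000
V=cv2.cvtColor(im,cv2.COLOR_RGB2HSV)[...,2]
m=((V<105)&(abs(al)<90)&(abs(ac)<34)&(C[...,2]>.006)&(C[...,2]<.045)).astype(np.uint8);n,l,st,_=cv2.connectedComponentsWithStats(m)
for i in range(1,n):
    if st[i,4]>2: print('dark',st[i,4],al[l==i].mean().round(),ac[l==i].mean().round(),(1000*C[l==i][:,2].mean()).round())
E
python3 tr.py
```

```text
time: 20.35
position: [0.5327, -0.0323, 0.1149]
tool_rot: [-2.429, -1.992, -0.001]
ft_force: [1.8, -0.4, -2.1]
grip_width: 0.155
t 20.35 along -0.0367 across -0.0011 z 0.1149 [ 1.8 -0.4 -2.1]
dark 5 -82.0 -33.0 27.0
dark 49 41.0 11.0 19.0
dark 6 -41.0 -33.0 28.0
dark 5 8.0 -31.0 26.0
dark 6 40.0 -33.0 29.0
```

```bash

python3 -m jog '[[[0,0,0,0.09,0],[0,-0.18,0,0.11,0],[0,-0.17,0,0.11,0],[0,-0.25,0,0.2,0],[0,-0.23,0,0.21,0],[0,0,0,0,0]]]' 12
python3 tr.py
python3 -m jog '[[[0,-0.21,0,0.24,0],[0,-0.19,0,0.25,0],[0,-0.17,0,0.27,0],[0,0,0,0,0]]]' 12
python3 tr.py
```

```text
time: 21.15
position: [0.5252, -0.0671, 0.085]
tool_rot: [-2.431, -1.988, 0.002]
ft_force: [1.7, -0.6, -0.0]
grip_width: 0.159
t 21.15 along -0.0723 across -0.0016 z 0.085 [ 1.7 -0.6 -0. ]
dark 4 -81.0 -32.0 26.0
dark 50 41.0 11.0 19.0
dark 4 3.0 -32.0 27.0
dark 4 50.0 -31.0 26.0
time: 21.7
position: [0.5213, -0.0889, 0.0548]
tool_rot: [-2.431, -1.99, 0.001]
ft_force: [1.4, -0.0, -1.0]
grip_width: 0.161
t 21.7 along -0.0945 across -0.0011 z 0.0548 [ 1.4 -0.  -1. ]
dark 3 -85.0 -33.0 28.0
dark 51 41.0 11.0 19.0
dark 6 -42.0 -33.0 27.0
dark 3 5.0 -32.0 27.0
```

```bash

python3 -m jog '[[[0,0,0,0,0],[0,0.1,0,0,0],[0,0.2,0,0,0],[0,0.2,0,0,0],[0,0,0,0,0]]]' 60
python3 tr.py
python3 -m jog '[[[0,0.1,0,0,0],[0,0.2,0,0,0],[0,0.1,0,0,0],[0,0,0,0,0]]]'
python3 tr.py
```

```text
time: 22.38
position: [0.526, -0.0667, 0.0559]
tool_rot: [-2.428, -1.993, -0.002]
ft_force: [2.5, -0.2, -1.9]
grip_width: 0.153
t 22.375 along -0.0718 across -0.0009 z 0.0559 [ 2.5 -0.2 -1.9]
dark 4 -81.0 -32.0 27.0
dark 6 -42.0 -32.0 27.0
dark 49 59.0 12.0 18.0
dark 4 11.0 -32.0 27.0
dark 8 43.0 -32.0 28.0
time: 22.92
position: [0.5289, -0.052, 0.0558]
tool_rot: [-2.429, -1.992, -0.001]
ft_force: [3.4, -1.3, -0.9]
grip_width: 0.151
t 22.925 along -0.0568 across -0.0009 z 0.0558 [ 3.4 -1.3 -0.9]
dark 4 -81.0 -32.0 26.0
dark 3 -47.0 -33.0 28.0
dark 58 66.0 13.0 19.0
dark 6 7.0 -33.0 28.0
dark 6 46.0 -31.0 27.0
```

```bash

python3 -m jog '[[[0,0,0,0.03,0],[0,0.1,0,0,0],[0,0,0,0,0]]]' 60
python3 tr.py
python3 -m jog '[[[0,0.1,0,0,0],[0,0,0,0,0]]]'
python3 tr.py
python3 -m jog '[[[0,0.1,0,0,0],[0,0,0,0,0]]]'
python3 tr.py
```

```text
time: 23.35
position: [0.5297, -0.0494, 0.0548]
tool_rot: [2.429, 1.991, -0.001]
ft_force: [2.6, -4.0, 2.3]
grip_width: 0.152
t 23.35 along -0.0541 across -0.0007 z 0.0548 [ 2.6 -4.   2.3]
dark 4 -81.0 -32.0 26.0
dark 6 -42.0 -32.0 27.0
dark 57 67.0 11.0 21.0
dark 6 7.0 -32.0 27.0
dark 6 47.0 -33.0 28.0
time: 23.65
position: [0.5305, -0.0451, 0.0547]
tool_rot: [2.429, 1.991, 0.0]
ft_force: [2.7, -3.2, 1.8]
grip_width: 0.153
t 23.65 along -0.0497 across -0.0007 z 0.0547 [ 2.7 -3.2  1.8]
dark 3 -83.0 -31.0 26.0
dark 6 -42.0 -32.0 27.0
dark 56 68.0 11.0 22.0
dark 6 7.0 -33.0 28.0
dark 3 52.0 -31.0 26.0
time: 23.95
position: [0.5313, -0.0411, 0.0547]
tool_rot: [2.429, 1.991, 0.0]
ft_force: [3.8, -3.3, 2.8]
grip_width: 0.156
t 23.95 along -0.0456 across -0.0007 z 0.0547 [ 3.8 -3.3  2.8]
dark 4 -81.0 -32.0 26.0
dark 4 -42.0 -32.0 27.0
dark 62 70.0 11.0 22.0
dark 4 10.0 -31.0 26.0
dark 5 48.0 -32.0 27.0
```

```bash

python3 -m jog '[[[0,0.1,0,0,0],[0,0,0,0,0]]]' >/dev/null
python3 tr.py
python3 -m jog '[[[0,0.1,0,0,0],[0,0,0,0,0]]]' >/dev/null
python3 tr.py
python3 - <<'E'
from h import *
for c in('top','side'):
  im,d,K,T=shot(c);C=cloud(d,K,T);s=get_state();G=np.array(s['position'])+[0,0,.019];a=np.array([.1973,.9803,0]);b=np.array([.9803,-.1973,0])
  f,l,h=(C-G)@a*1000,(C-G)@b*1000,C[...,2]*1000
  V=cv2.cvtColor(im,cv2.COLOR_RGB2HSV)
  for lo in range(40,165,10):
    m=(d>0)&(f>=lo)&(f<lo+10)&(l>-24)&(l<24)&(V[...,1]<100)
    if m.sum()>3: print(c,lo,m.sum(),'h',np.percentile(h[m],[5,25,50,75,95]).round(),'dark',((V[...,2]<105)&m).sum())
E
```

```text
t 24.25 along -0.0416 across -0.0007 z 0.0546 [ 2.6 -3.6  2.2]
dark 4 -80.0 -33.0 27.0
dark 3 -36.0 -32.0 27.0
dark 71 71.0 10.0 23.0
dark 3 1.0 -31.0 26.0
dark 5 45.0 -32.0 27.0
t 24.55 along -0.0411 across -0.0006 z 0.0549 [  0.8 -11.2   4.8]
dark 4 -81.0 -32.0 26.0
dark 4 -38.0 -32.0 27.0
dark 69 71.0 11.0 23.0
dark 3 2.0 -32.0 27.0
top 40 4 h [453. 454. 456. 458. 459.] dark 4
top 60 4 h [ 6.  7.  8.  9. 12.] dark 0
top 70 34 h [ 5.  7.  8. 10. 11.] dark 0
top 80 51 h [ 3.  6.  8.  9. 11.] dark 0
top 90 57 h [ 4.  5.  7.  9. 16.] dark 8
top 100 61 h [ 4.  8. 18. 21. 27.] dark 46
top 110 62 h [ 4. 16. 22. 25. 29.] dark 61
top 120 59 h [ 9. 15. 20. 25. 29.] dark 21
top 130 71 h [22. 27. 32. 35. 37.] dark 0
top 140 22 h [ 0. 33. 35. 36. 37.] dark 0
side 40 300 h [ 15. 392. 419. 444. 459.] dark 239
side 50 99 h [ 10. 404. 422. 433. 444.] dark 78
side 60 19 h [ 9. 10. 11. 12. 12.] dark 0
side 70 20 h [ 9. 10. 10. 11. 13.] dark 0
side 80 19 h [ 7.  8.  9. 11. 12.] dark 0
side 90 14 h [ 8.  9. 10. 12. 16.] dark 2
side 100 14 h [19. 22. 24. 25. 27.] dark 9
side 110 31 h [ 7. 18. 23. 29. 31.] dark 24
side 120 17 h [ 4. 18. 23. 27. 31.] dark 7
side 130 20 h [34. 36. 37. 39. 41.] dark 0
side 140 10 h [35. 36. 37. 39. 41.] dark 1
```

```bash
cat > pr.py <<'E'
from h import *
s=get_state();print('t',s['time'],'pos',np.round(s['position'],4),'F',np.round(s['ft_force'],1))
im,d,K,T=shot('top');C=cloud(d,K,T);G=np.array(s['position'])+[0,0,.019];M=R.from_rotvec(s["tool_rot"]).as_matrix();a=M[:,0];b=np.array([a[1],-a[0],0])
f,l,h=(C-G)@a*1000,(C-G)@b*1000,(C[...,2]-G[2])*1000
V=cv2.cvtColor(im,cv2.COLOR_RGB2HSV);B=(d>0)&(V[...,1]<110)&(abs(l)<24)&(h<25)
for lo in range(30,160,10):
    m=B&(f>=lo)&(f<lo+10);g=m&(V[...,2]>=115)
    if m.sum()>3: print(lo,'h',np.median(h[g]).round(1) if g.sum()>2 else '-',g.sum(),'dark',(m&~g).sum(),np.median(h[m&~g]).round() if (m&~g).sum() else '','lat',np.percentile(l[m&~g],[5,95]).round() if (m&~g).sum() else '')
E
python3 -m jog '[[[0,0,0,0.1,0],[0,0,0,0.15,0],[0,0,0,0,0]]]' 20
python3 pr.py
python3 -m jog '[[[0,0,0,0.15,0],[0,0,0,0.15,0],[0,0,0,0,0]]]' 20
python3 pr.py
```

```text
time: 25.08
position: [0.5328, -0.0374, 0.0458]
tool_rot: [2.429, 1.986, -0.005]
ft_force: [0.1, -11.4, 10.5]
grip_width: 0.155
t 25.075 pos [ 0.5328 -0.0374  0.0458] F [  0.1 -11.4  10.5]
60 h -58.4 6 dark 0  lat 
70 h -55.6 33 dark 0  lat 
80 h -55.7 53 dark 0  lat 
90 h -56.8 46 dark 13 -43.0 lat [-23.  11.]
100 h -53.6 10 dark 46 -45.0 lat [-21.  21.]
110 h - 1 dark 65 -42.0 lat [-22.  22.]
120 h -48.8 30 dark 25 -40.0 lat [-22.  20.]
130 h -33.4 58 dark 12 -40.0 lat [13. 22.]
140 h -29.4 24 dark 0  lat 
150 h -63.9 6 dark 0  lat 
time: 25.5
position: [0.5329, -0.0355, 0.0333]
tool_rot: [2.429, 1.988, -0.002]
ft_force: [1.6, -7.0, 6.7]
grip_width: 0.159
t 25.5 pos [ 0.5329 -0.0355  0.0333] F [ 1.6 -7.   6.7]
60 h - 1 dark 13 -32.0 lat [-24.  -5.]
70 h -39.9 8 dark 33 -26.0 lat [-14.   9.]
80 h -36.9 28 dark 28 -30.0 lat [-23.  20.]
90 h -34.7 44 dark 11 -21.0 lat [-24. -16.]
100 h -32.1 59 dark 0  lat 
110 h -29.4 58 dark 3 -26.0 lat [22. 23.]
120 h -27.1 56 dark 6 -26.0 lat [15. 23.]
130 h -19.0 66 dark 3 -24.0 lat [17. 22.]
140 h -19.2 17 dark 0  lat
```

```bash

python3 -m jog '[[[0,0,0,0,0],[0,-0.04,0,0,0],[0,-0.02,0,-0.1,0],[0,0,0,-0.3,0],[0,0,0,-0.5,0],[0,0,0,-0.7,0],[0,0,0,-0.7,0],[0,0,0,-0.5,0],[0,0,0,-0.2,0],[0,0,0,0,0]]]' 60
python3 pr.py
python3 - <<'E'
from h import *
a=np.array([.1973,.9803]);b=np.array([.9803,-.1973])
for c in('top','side'):
  im,d,K,T=shot(c);C=cloud(d,K,T);V=cv2.cvtColor(im,cv2.COLOR_RGB2HSV)
  q=C[...,:2]-[.541,.0035];al,ac=q@a*1000,q@b*1000
  m=((V[...,2]<95)&(abs(al)<85)&(abs(ac)<34)&(C[...,2]<.03)).astype(np.uint8);n,l,st,_=cv2.connectedComponentsWithStats(m)
  print(c,'tray seen',((abs(al)<75)&(abs(ac)<30)&(C[...,2]<.03)).sum(),[(st[i,4],al[l==i].mean().round(),ac[l==i].mean().round()) for i in range(1,n) if st[i,4]>3])
E
```

```text
time: 26.8
position: [0.5312, -0.0346, 0.1519]
tool_rot: [-2.427, -1.992, 0.002]
ft_force: [0.4, 0.7, -2.4]
grip_width: 0.154
t 26.8 pos [ 0.5312 -0.0346  0.1519] F [ 0.4  0.7 -2.4]
70 h -36.9 4 dark 22 -27.0 lat [-23. -10.]
80 h -38.9 58 dark 11 -25.0 lat [-23.   5.]
90 h -35.7 80 dark 0  lat 
100 h -33.4 83 dark 0  lat 
110 h -30.5 85 dark 0  lat 
120 h -28.8 60 dark 0  lat 
130 h -138.1 10 dark 0  lat 
140 h -166.9 5 dark 0  lat 
top tray seen 44 []
side tray seen 430 [(np.int32(9), np.float64(5.0), np.float64(8.0))]
```

```bash
python3 - <<'E'
from h import *
F=[get_state()['ft_force'][2]]
for i in range(8):
    eyes.get_image('side');F.append(get_state()['ft_force'][2])
print('Fz',np.mean(F),np.std(F))
z=np.load('top0.npz');im,d,K,T=z['im'],z['d'],z['K'],z['T']
g=lambda u,v,zz:ray(K,T,95+u/4,155+v/4,zz)[:2]
print('pot',g(107,200,.064),'label',g(97,154,.064),'edge L',g(57,200,.064),'bot',g(107,252,.064))
bl,br,tr=g(66,265,.004),g(200,262,.004),g(207,60,.004)
print('plate',bl,br,tr,'w',np.linalg.norm(bl-br),'axis deg',np.degrees(np.arctan2(*(tr-br)[::-1])),np.degrees(np.arctan2(*(bl-br)[::-1]))-90)
C=cloud(d,K,T);m=(C[...,2]>.058)&(C[...,2]<.07)&(abs(C[...,0]-.5)<.06)&(abs(C[...,1]-.32)<.06)
P=C[m][:,:2]*1000;print('rim depth pts',len(P),cv2.minEnclosingCircle(P.astype(np.float32)))
m=(C[...,2]>.096)&(C[...,2]<.108)&(abs(C[...,0]-.63)<.08)&(abs(C[...,1]-.32)<.08);P=C[m][:,:2]*1000;print('head',len(P),cv2.minAreaRect(P.astype(np.float32)))
E
```

```text
Fz -1.7292681893040045 0.30534249149939013
pot [0.49616512 0.31862796] label [0.5280911  0.32610215] edge L [0.4969379 0.3528117] bot [0.46052169 0.3179416 ]
plate [0.45586607 0.36637358] [0.45582397 0.27039839] [0.60300269 0.26707652] w 0.09597520655199891 axis deg -1.2929633529066524 -0.02512908668049363
rim depth pts 122 ((499.577880859375, 320.326904296875), 33.800899505615234)
head 722 ((628.8246459960938, 316.0014953613281), (82.21302032470703, 72.3831787109375), 88.78382110595703)
```

```bash
python3 -c "
from h import *
plan(.477,.2107,.161,78.8)"
```

```text
t 27.35 pos [ 0.5321 -0.0354  0.1524] yaw 78.68 F [ 0.3   0.44 -1.81] grip 0.157 q7 -0.26
shift units [ 5.76 -2.56 -0.21] turn units -0.02
```

```bash

python3 -m jog '[[[0,0.15,-0.07,-0.05,0],[0,0.35,-0.15,-0.05,0],[0,0.5,-0.22,-0.05,0],[0,0.6,-0.27,-0.06,0],[0,0.6,-0.27,0,0],[0,0.6,-0.27,0,0],[0,0.6,-0.27,0,0],[0,0.6,-0.27,0,0],[0,0.6,-0.27,0,0],[0,0.5,-0.22,0,0]]]' 60
python3 -m jog '[[[0,0.4,-0.18,0,0],[0,0.2,-0.08,0,0],[0,0.06,-0.02,0,0],[0,0,0,0,0]]]'
python3 pr.py
python3 - <<'E'
from h import *
plan(.477,.2107,.1595,78.8)
im,d,K,T=shot('top');C=cloud(d,K,T)
m=(C[...,2]>.058)&(C[...,2]<.07)&(abs(C[...,0]-.5)<.06)&(abs(C[...,1]-.32)<.06);P=C[m][:,:2]*1000
print('rim',len(P),cv2.minEnclosingCircle(P.astype(np.float32)))
F=[]
for i in range(6): eyes.get_image('side');F.append(get_state()['ft_force'][2])
print(np.mean(F))
E
```

```text
time: 28.6
position: [0.4814, 0.1854, 0.1612]
tool_rot: [-2.427, -1.995, -0.0]
ft_force: [0.1, -0.5, -1.6]
grip_width: 0.155
time: 29.1
position: [0.477, 0.2103, 0.1609]
tool_rot: [2.43, 1.991, -0.001]
ft_force: [-0.5, 1.0, -2.2]
grip_width: 0.154
t 29.1 pos [0.477  0.2103 0.1609] F [-0.5  1.  -2.2]
t 29.15 pos [0.4771 0.2099 0.1609] yaw 78.63 F [ 0.18  0.03 -1.39] grip 0.152 q7 -0.75
shift units [ 0.02 -0.01  0.03] turn units -0.03
rim 0 ((0.0, 0.0), 0.0)
-1.481898988011068
```

```bash
sed "s/shot('top')/shot('side')/" pr.py > ps.py; python3 ps.py; python3 -c "
from h import *
pan('side',zmin=.07)"
```

```text
t 29.5 pos [0.477  0.2103 0.1609] F [ 0.9  0.  -1.4]
30 h -18.8 16 dark 0  lat 
40 h -24.2 45 dark 0  lat 
50 h -32.7 18 dark 28 -30.0 lat [-21.   6.]
60 h -26.4 4 dark 85 -32.0 lat [-19.  21.]
70 h -38.1 25 dark 52 -33.0 lat [-21.  18.]
80 h -118.3 125 dark 37 -147.0 lat [-23. -12.]
90 h -33.2 56 dark 2 -134.0 lat [-24. -23.]
100 h -30.5 54 dark 0  lat 
110 h -27.8 58 dark 0  lat 
120 h -26.2 34 dark 2 -142.0 lat [22. 24.]
130 h -139.0 88 dark 13 -141.0 lat [-23.  23.]
140 h -143.4 54 dark 46 -174.0 lat [-23.  22.]
150 h - 0 dark 41 -174.0 lat [-19.  21.]
side t 29.6 n 199 320 tilt -15.4 fwd 53.0 124.0 h -45.0 -24.0 lat -20.0 20.0 pos [0.477  0.2105 0.1609] F [ 0.2  0.  -1.1]
```

```bash
python3 - <<'E'
from h import *
im,d,K,T=shot('side');C=cloud(d,K,T);V=cv2.cvtColor(im,cv2.COLOR_RGB2HSV)
m=(C[...,2]>.060)&(C[...,2]<.068)&(abs(C[...,0]-.5)<.05)&(abs(C[...,1]-.32)<.05)
P=C[m][:,:2]*1000;print('rim',len(P),cv2.minEnclosingCircle(P.astype(np.float32)),P.min(0),P.max(0))
E
for F in 25 18 15; do :; done
python3 -m jog '[[[0,0,0,0,0],[0,0,0,0,0]]]' 25 >/dev/null
python3 -c "
from h import *
pan('side',zmin=.07)"
python3 -m jog '[[[0,0,0,0,0],[0,0,0,0,0]]]' 19 >/dev/null
python3 -c "
from h import *
pan('side',zmin=.07)"
python3 -m jog '[[[0,0,0,0,0],[0,0,0,0,0]]]' 16 >/dev/null
python3 -c "
from h import *
pan('side',zmin=.07)"
```

```text
rim 147 ((500.2752380371094, 319.1798095703125), 34.36668014526367) [466.91679107 285.68076412] [534.62098514 350.75992142]
side t 29.95 n 194 314 tilt -15.4 fwd 53.0 125.0 h -45.0 -24.0 lat -20.0 20.0 pos [0.4769 0.2106 0.1609] F [-0.3 -0.5 -2. ]
side t 30.25 n 201 318 tilt -14.4 fwd 53.0 124.0 h -42.0 -24.0 lat -20.0 20.0 pos [0.477  0.2106 0.1609] F [ 0.   0.9 -0.9]
side t 30.55 n 202 324 tilt -14.9 fwd 53.0 124.0 h -43.0 -23.0 lat -20.0 20.0 pos [0.477  0.2105 0.1609] F [ 0.7 -0.2 -1.8]
```

```bash

python3 -m jog '[[[0,0,0,0,0],[0,0,0,0,0]]]' 14 >/dev/null
python3 -c "
from h import *
pan('side',zmin=.07)"
python3 -m jog '[[[0,0,0,0,0],[0,0,0,0,0]]]' 13 >/dev/null
python3 -c "
from h import *
pan('side',zmin=.07)"
python3 -m jog '[[[0,0,0,0,0],[0,0,0,0,0]]]' 12 >/dev/null
python3 -c "
from h import *
pan('side',zmin=.07)"
```

```text
side t 30.85 n 201 319 tilt -15.6 fwd 53.0 124.0 h -44.0 -23.0 lat -20.0 19.0 pos [0.477  0.2106 0.1609] F [ 0.5 -0.3 -2.2]
side t 31.15 n 196 317 tilt -14.8 fwd 53.0 124.0 h -43.0 -24.0 lat -20.0 20.0 pos [0.477  0.2105 0.1609] F [-0.2  0.7 -2.3]
side t 31.45 n 210 327 tilt -5.9 fwd 47.0 120.0 h -53.0 -43.0 lat -20.0 20.0 pos [0.477  0.2105 0.1609] F [ 0.4  0.3 -1.5]
```

```bash

python3 -m jog '[[[0,0,0,0,0],[0,0,0,0,0]]]' 11.3 >/dev/null
python3 -c "
from h import *
pan('side',zmin=.07)"
python3 -m jog '[[[0,0,0,0,0],[0,0,0,0,0]]]' 10.6 >/dev/null
python3 -c "
from h import *
pan('side',zmin=.07)"
```

```text
side t 31.75 n 213 322 tilt 1.8 fwd 40.0 113.0 h -64.0 -57.0 lat -20.0 20.0 pos [0.477  0.2106 0.1609] F [ 0.1 -0.1 -1.8]
side t 32.05 n 208 318 tilt 2.1 fwd 40.0 113.0 h -64.0 -58.0 lat -20.0 20.0 pos [0.477  0.2106 0.1609] F [ 0.3 -0.3 -1.8]
```

```bash

python3 -m jog '[[[0,0,0,0,0],[0,0,0,0,0]]]' 10 >/dev/null
python3 -c "
from h import *
pan('side',zmin=.07)"
```

```text
side t 32.35 n 199 308 tilt 2.4 fwd 40.0 113.0 h -64.0 -57.0 lat -20.0 20.0 pos [0.477  0.2106 0.1609] F [ 0.7  0.6 -1.5]
```

```bash

python3 -m jog '[[[0,0.02,0,0,0],[0,0.1,0,0.05,0],[0,0.16,0,0.05,0],[0,0.1,0,0,0],[0,0.04,0,0,0],[0,0,0,0,0]]]' 30 >/dev/null
python3 -c "
from h import *
pan('side',zmin=.07)"
python3 -m jog '[[[0,0,0,0,0],[0,0,0,0,0]]]' 9.6 >/dev/null
python3 -c "
from h import *
pan('side',zmin=.07)"
python3 -m jog '[[[0,0,0,0,0],[0,0,0,0,0]]]' 9.2 >/dev/null
python3 -c "
from h import *
pan('side',zmin=.07)"
python3 ps.py
```

```text
side t 33.15 n 202 314 tilt 2.6 fwd 40.0 113.0 h -64.0 -57.0 lat -20.0 20.0 pos [0.4803 0.227  0.1569] F [-0.1  0.2 -1.9]
side t 33.45 n 190 275 tilt 15.5 fwd 26.0 97.0 h -90.0 -67.0 lat -20.0 20.0 pos [0.4803 0.2268 0.1569] F [ 0.3  0.2 -0.8]
side t 33.75 n 243 272 tilt 24.7 fwd 25.0 83.0 h -104.0 -75.0 lat -20.0 19.0 pos [0.4804 0.2271 0.157 ] F [-0.5 -0.8 -2.2]
t 33.75 pos [0.4804 0.2271 0.157 ] F [-0.5 -0.8 -2.2]
30 h -81.0 46 dark 1 -170.0 lat [-18. -18.]
40 h -85.5 46 dark 29 -170.0 lat [-22.  19.]
50 h -90.1 51 dark 38 -170.0 lat [-22.  17.]
60 h -94.9 63 dark 34 -149.0 lat [-23. -11.]
70 h -100.1 69 dark 14 -146.0 lat [-24. -21.]
80 h -103.1 27 dark 0  lat 
90 h -164.7 4 dark 1 -139.0 lat [21. 21.]
100 h - 1 dark 20 -137.0 lat [12. 19.]
110 h -134.2 64 dark 18 -137.0 lat [-23.  23.]
120 h -136.2 83 dark 32 -170.0 lat [-23.  22.]
130 h - 0 dark 51 -170.0 lat [-20.  22.]
140 h - 0 dark 10 -170.0 lat [-2. 22.]
```

```bash

python3 -m jog '[[[0,-0.1,0,-0.2,0],[0,-0.2,0,-0.4,0],[0,-0.4,0,-0.4,0],[0,-0.6,0,0,0],[0,-0.8,0,0,0],[0,-0.8,0,0,0],[0,-0.6,0,0,0],[0,-0.3,0,0,0],[0,0,0,0,0]]]' 40
python3 - <<'E'
from h import *
plan(.458,-.300,.17,-11.8)
z=np.load('top0.npz');K0,T0=z['K'],z['T']
q=np.array([ray(K0,T0,310+u/6,160+v/6,.004)[:2] for u,v in[(85,48),(370,85),(340,365),(55,330)]]);print('mat',q.mean(0),np.degrees(np.arctan2(*(q[0]-q[3])[::-1])))
im,d,K,T=shot('top');im2,d2,K2,T2=shot('side');np.savez('t3.npz',im=im,d=d,K=K,T=T);np.savez('s3.npz',im=im,d=d2,K=K2,T=T2)
o=np.zeros((600,800,3),np.uint8);o[:,:400]=cv2.resize(im[150:230,90:143+0],(400,600));
o[:300,400:]=cv2.resize(im2[235:310,130:230],(400,300));o[300:,400:]=cv2.resize(im[155:215,195:275],(400,300));save('v12',o)
F=[]
for i in range(3): eyes.get_image('side');F.append(get_state()['ft_force'][2])
print(np.mean(F))
E
```

```text
time: 34.92
position: [0.4507, 0.0775, 0.1976]
tool_rot: [2.431, 1.989, 0.001]
ft_force: [0.6, 0.9, -0.8]
grip_width: 0.157
t 34.92 pos [0.4507 0.0775 0.1976] yaw 78.59 F [ 0.63  0.88 -0.78] grip 0.157 q7 -0.38
shift units [-9.21  2.05  0.69] turn units 18.08
mat [ 0.51854249 -0.3100116 ] -8.470908001377355
-1.5096833023010579
```

View pics/v12.png

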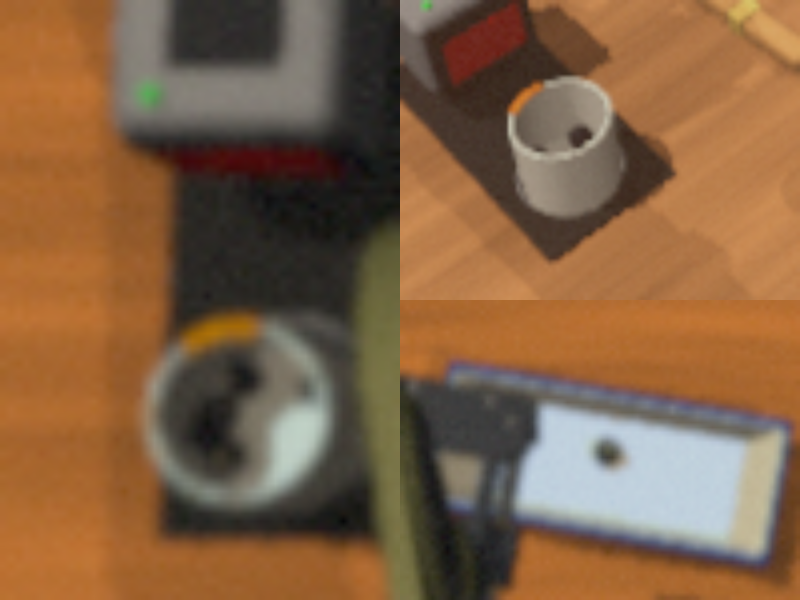

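The pot holds several beads, one bead is left in the tray at about (608,452) in the composite, and no bead shows on the visible bench. The orange label's middle is at (221,332) against a rim centre of (240,411), so it points about 12.5° to the left. The scoop goes back to the mat next.

```bash

python3 -m jog '[[[0,-0.3,0.1,0,0],[0,-0.7,0.2,0,0.5],[0,-0.95,0.27,0,0],[0,-1,0.28,0,0],[0,-1,0.28,0,0],[0,-1,0.28,0,0],[0,-1,0.28,0,0],[0,-0.9,0.27,0,0],[0,-0.7,0.2,0,0],[0,-0.4,0.1,0,0]]]' 40
python3 -m jog '[[[0,-0.2,0.05,0,0],[0,0,0,0,0.8],[0,0,0,0,1],[0,0,0,0,1],[0,0,0,0,1],[0,0,0,0,1],[0,0,0,0,1],[0,0,0,0,1],[0,0,0,0,1],[0,0,0,0,1]]]' >/dev/null
python3 -m jog '[[[0,0,0,0,1],[0,0,0,0,1],[0,0,0,0,1],[0,0,0,0,1],[0,0,0,0,1],[0,0,0,0,1],[0,0,0,0,1],[0,0,0,0,1],[0,0,0,0,0.8],[0,0,0,0,0]]]' >/dev/null
python3 - <<'E'
from h import *
plan(.479,-.302,.097,-11.8);pan();pan('side')
E
```

```text
time: 36.42
position: [0.4625, -0.256, 0.1965]
tool_rot: [-2.478, -1.931, 0.002]
ft_force: [-0.3, 0.6, -1.3]
grip_width: 0.154
t 38.92 pos [ 0.4641 -0.2597  0.197 ] yaw -11.71 F [-0.6  -0.64 -1.95] grip 0.157 q7 -1.33
shift units [0.58 0.96 2.5 ] turn units 0.02
top t 38.98 n 22 25 tilt 27.2 fwd 59.0 82.0 h -106.0 -92.0 lat 8.0 20.0 pos [ 0.4641 -0.2598  0.197 ] F [-0.1  0.1 -1.6]
side t 39.02 n 9 15 tilt 38.2 fwd 25.0 76.0 h -98.0 -56.0 lat -20.0 17.0 pos [ 0.4641 -0.26    0.197 ] F [-0.3 -0.  -1.5]
```

```bash

python3 -m jog '[[[0,0.2,0.3,0.4,0],[0,0.2,0.4,0.6,0],[0,0.18,0.26,0.6,0],[0,0,0,0.5,0],[0,0,0,0.3,0],[0,0,0,0.1,0],[0,0,0,0,0]]]' 40
python3 -m jog '[[[0,0,0,0.1,0],[0,0,0,0.1,0],[0,-0.22,0,0.18,0],[0,-0.2,0,0.2,0],[0,-0.19,0,0.22,0],[0,0,0,0,0]]]' 10
python3 -c "
from h import *
pan(zmin=.002)"
python3 -m jog '[[[0,-0.17,0,0.23,0],[0,-0.14,0,0.23,0],[0,0,0,0.02,0],[0,0,0,0,0]]]' 10
python3 -c "
from h import *
pan(zmin=.002)"
```

```text
time: 39.9
position: [0.4791, -0.3029, 0.0971]
tool_rot: [3.125, -0.323, 0.0]
ft_force: [1.1, 0.2, -1.3]
grip_width: 0.156
time: 40.65
position: [0.4533, -0.2974, 0.0638]
tool_rot: [-3.124, 0.324, 0.004]
ft_force: [-0.5, 0.4, -1.2]
grip_width: 0.162
top t 40.7 n 134 172 tilt 6.1 fwd 53.0 105.0 h -78.0 -69.0 lat -20.0 20.0 pos [ 0.454  -0.2976  0.0643] F [ 0.6  0.3 -0.7]
time: 41.2
position: [0.4426, -0.2951, 0.0454]
tool_rot: [-3.125, 0.323, 0.001]
ft_force: [0.4, -1.1, -1.0]
grip_width: 0.157
top t 41.25 n 187 250 tilt -2.5 fwd 53.0 117.0 h -59.0 -52.0 lat -20.0 20.0 pos [ 0.4429 -0.2952  0.0455] F [ 1.1  0.5 -1.8]
```

```bash

python3 -m jog '[[[0.6,0,0,0,0],[0.6,0,0,0,0],[0.6,0,0,0,0],[0.6,0,0,0,0],[0.6,0,0,0,0],[1,0,0,-0.3,0],[1,0,0,-0.8,0],[1,0,0,-1,0],[1,0,0,-1,0],[1,0,0,-0.8,0]]]' 10
python3 - <<'E'
from h import *
pan(zmin=.002)
plan(.5003,.3192,.17,-1+90)
E
```

```text
time: 42.5
position: [0.4434, -0.2955, 0.2047]
tool_rot: [3.124, -0.323, 0.004]
ft_force: [0.0, 0.8, -0.8]
grip_width: 0.984
top few 0
t 42.55 pos [ 0.4453 -0.2967  0.2091] yaw -11.82 F [ 2.02 -0.34  2.06] grip 0.993 q7 -1.25
shift units [ -1.82 -15.36   0.9 ] turn units -20.16
```

```bash

python3 -m jog '[[[1,-0.05,-0.5,0,0],[1,-0.1,-0.86,0,0],[1,-0.12,-1,0,0],[1,-0.12,-1,0,0],[1,-0.12,-1,0,0],[1,-0.12,-1,0,0],[1,-0.12,-1,0,0],[1,-0.12,-1,0,0],[1,-0.12,-1,0,0],[1,-0.12,-1,0,0]]]' 10 >/dev/null
python3 -m jog '[[[1,-0.12,-1,0,0],[1,-0.12,-1,0,0],[1,-0.12,-1,0,0],[1,-0.12,-1,0,0],[1,-0.12,-1,0,0],[1,-0.12,-0.7,0,0],[1,-0.11,-0.3,0,-0.9],[1,0,0,0,-0.9],[1,0,0,0,-0.9],[1,0,0,0,0]]]' >/dev/null
python3 - <<'E'
from h import *
plan(.5003,.3192,.038,1.7)
im,d,K,T=shot('top');im2,d2,K2,T2=shot('side');C=cloud(d2,K2,T2)
m=(C[...,2]>.060)&(C[...,2]<.068)&(abs(C[...,0]-.5)<.05)&(abs(C[...,1]-.32)<.05);P=C[m][:,:2]*1000;print('rim',len(P),cv2.minEnclosingCircle(P.astype(np.float32)))
C=cloud(d,K,T);V=cv2.cvtColor(im,cv2.COLOR_RGB2HSV)
m=(abs(C[...,0]-.53)<.08)&(abs(C[...,1]+.31)<.06)&(C[...,2]<.04)&(C[...,2]>0)&(V[...,1]<60);print('pan',m.sum(),np.percentile(C[m][:,2],[5,25,50,75,95]).round(4),cv2.minAreaRect((C[m][:,:2]*1000).astype(np.float32)))
A=np.c_[C[m][:,:2],np.ones(m.sum())];k=np.abs(C[m][:,2]-np.median(C[m][:,2]))<.004;print('slope deg',np.degrees(np.linalg.lstsq(A[k],C[m][k,2],rcond=None)[0][:2]))
E
```

```text
t 45.05 pos [0.4911 0.3226 0.2008] yaw 1.73 F [-0.25 -0.04  0.42] grip 0.999 q7 -2.33
shift units [0.24 0.09 4.07] turn units 0.01
rim 152 ((500.9133605957031, 318.7825622558594), 34.76656723022461)
pan 499 [0.0025 0.0046 0.0064 0.0091 0.0272] ((506.923583984375, -306.47705078125), (56.23402786254883, 103.0044937133789), 77.27616119384766)
slope deg [ 0.24029058 -0.06918247]
```

```bash

python3 -m jog '[[[1,0,0,0,-0.9],[1,0,0,0,-0.9],[1,0,0,0,-0.9],[1,0.21,0.15,0.5,0],[1,0,0,0.9,0],[1,0,0,0.9,0],[1,0,0,0.9,0],[1,0,0,0.6,0],[1,0,0,0.27,0],[1,0,0,0,0]]]' 8
python3 -m jog '[[[0.6,0,0,0,0],[0.6,0,0,0,0],[0.6,0,0,0,0],[0.6,0,0,0,0],[0.6,0,0,0,0]]]' 8
python3 -c "
from h import *
plan(.5006,.319,.038,15.2-13.5)"
```

```text
time: 46.4
position: [0.502, 0.3179, 0.0378]
tool_rot: [3.114, 0.413, -0.003]
ft_force: [-0.1, 0.2, 0.2]
grip_width: 1.0
time: 47.02
position: [0.5029, 0.3192, 0.0398]
tool_rot: [-3.113, -0.415, -0.002]
ft_force: [-0.3, 0.6, 5.2]
grip_width: 0.761
t 47.02 pos [0.5029 0.3192 0.0398] yaw 15.19 F [-0.31  0.64  5.23] grip 0.761 q7 -2.19
shift units [-0.06 -0.01  0.05] turn units 2.7
```

```bash

python3 -m jog '[[[0.6,0,0,0,0.3],[0.6,0,0,0,0.6],[0.6,0,0,0,0.7],[0.6,0,0,0,0.7],[0.6,0,0,0,0.4],[0.6,0,0,0,0],[0.6,0,0,0,0],[1,0,0,0,0],[1,0,0,0,0],[1,0,0,0,0]]]' 8
python3 -m jog '[[[1,0,0,0,0],[1,0,0,-0.3,0],[1,0,0,-0.7,0],[1,0,0,-1,0],[1,0,0,-1,0],[1,0,0,-1,0],[1,-0.8,0.5,0,0],[1,-1,1,0,0],[1,-1,1,0,0],[1,-1,1,0,0]]]' >/dev/null
python3 -m jog '[[[1,0,1,0,0],[1,0,1,0,0],[1,0,1,0,0],[1,0,1,0,0],[1,0,0.6,0,0],[1,0,0,0,0]]]'
cat > lab.py <<'E'
from h import *
im,d,K,T=shot('top');np.savez('t4.npz',im=im,d=d,K=K,T=T)
im2,d2,K2,T2=shot('side')
for n,(i,dd,k,t) in dict(top=(im,d,K,T),side=(im2,d2,K2,T2)).items():
    C=cloud(dd,k,t);m=(C[...,2]>.059)&(C[...,2]<.069)&(abs(C[...,0]-.5)<.05)&(abs(C[...,1]-.32)<.05);P=(C[m][:,:2]*1000).astype(np.float32)
    if len(P)<10: print(n,'no rim');continue
    c,r=cv2.minEnclosingCircle(P);V=cv2.cvtColor(i,cv2.COLOR_RGB2HSV)
    mm=np.zeros(dd.shape,bool);u0,v0=proj(k,t,[c[0]/1000,c[1]/1000,.064]).astype(int);mm[v0-25:v0+25,u0-25:u0+25]=1
    v,u=np.nonzero(mm&(V[...,0]>8)&(V[...,0]<28)&(V[...,1]>110)&(V[...,2]>110));W=np.array([ray(k,t,a,b,.064)[:2]*1000 for a,b in zip(u,v)])-c
    rr=np.hypot(*W.T);s=(rr>24)&(rr<36.5);A=np.degrees(np.arctan2(W[s,1],W[s,0]))
    A=A[abs(A)<60];print(n,'rim',np.round(c,1),round(r,1),'label px',len(A),'mean',A.mean().round(1),'range',np.percentile(A,[3,97]).round(1))
C=cloud(d,K,T);V=cv2.cvtColor(im,cv2.COLOR_RGB2HSV)
m=(C[...,2]>.098)&(C[...,2]<.106)&(abs(C[...,0]-.63)<.08)&(abs(C[...,1]-.32)<.08);print('head',cv2.minAreaRect((C[m][:,:2]*1000).astype(np.float32)))
E
python3 lab.py
```

```text
time: 48.28
position: [0.5023, 0.3179, 0.0384]
tool_rot: [3.141, 0.046, -0.001]
ft_force: [-1.3, 0.7, -0.1]
grip_width: 0.972
time: 50.28
position: [0.3601, -0.0108, 0.1996]
tool_rot: [-3.141, -0.042, -0.002]
ft_force: [1.1, 0.3, 0.6]
grip_width: 1.002
top rim [498.9 319.3] 34.0 label px 37 mean 0.5 range [-21.2  22.8]
side rim [501.6 317.9] 35.4 label px 30 mean -4.6 range [-29.1  19.7]
head ((628.4014892578125, 315.8266906738281), (72.60494232177734, 78.47454833984375), 0.7531742453575134)
```

```bash
python3 - <<'E'
from h import *
a=np.load('top0.npz');b=np.load('t4.npz');K,T=b['K'],b['T']
df=(cv2.absdiff(a['im'],b['im']).max(2)>60).astype(np.uint8);df=cv2.morphologyEx(df,cv2.MORPH_OPEN,np.ones((2,2),np.uint8))
n,l,s,c=cv2.connectedComponentsWithStats(df)
for i in range(1,n):
    if s[i,4]>5: print(s[i,4],ray(K,T,*c[i],.01)[:2].round(3))
V=cv2.cvtColor(b['im'],cv2.COLOR_RGB2HSV)[...,2];C=cloud(b['d'],K,T);q=C[...,:2]-[.541,.0035]
m=((V<110)&(abs(q@[.1973,.9803])<.073)&(abs(q@[.9803,-.1973])<.026)).astype(np.uint8)
n,l,s,c=cv2.connectedComponentsWithStats(m);print('tray dark',[(int(s[i,4]),ray(K,T,*c[i],.012)[:2].round(3)) for i in range(1,n) if s[i,4]>3],'tray seen',((abs(q@[.1973,.9803])<.073)&(abs(q@[.9803,-.1973])<.026)).sum())
q=C[...,:2]-[.499,.3193];m=((V<80)&(np.hypot(*np.moveaxis(q,-1,0))<.026)).astype(np.uint8)
n,l,s,c=cv2.connectedComponentsWithStats(m);print('pot dark',[(int(s[i,4]),(1000*C[l==i][:,2].mean()).round(),c[i].round()) for i in range(1,n)])
E
```

```text
161 [ 0.562 -0.322]
31 [0.56  0.036]
18 [0.56  0.005]
34 [ 0.543 -0.024]
16 [0.546 0.003]
6 [ 0.532 -0.353]
28 [0.53  0.007]
28 [0.525 0.03 ]
8 [ 0.516 -0.349]
6 [0.528 0.352]
28 [ 0.518 -0.032]
213 [ 0.488 -0.313]
68 [0.505 0.336]
92 [ 0.423 -0.305]
16 [ 0.411 -0.331]
101 [0.389 0.066]
1232 [ 0.333 -0.086]
83 [0.398 0.   ]
22 [ 0.384 -0.32 ]
176 [0.35  0.116]
1638 [ 0.221 -0.007]
6 [ 0.325 -0.003]
9 [ 0.284 -0.756]
10 [ 0.288 -0.137]
676 [ 0.213 -0.734]
12 [ 0.283 -0.126]
6 [ 0.284 -0.148]
8 [ 0.284 -0.16 ]
6 [ 0.279 -0.18 ]
13 [ 0.273 -0.137]
20 [ 0.257 -0.714]
179 [ 0.242 -0.202]
70 [0.236 0.078]
85 [ 0.238 -0.142]
47 [0.193 0.073]
524 [ 0.174 -0.256]
275 [ 0.152 -0.7  ]
107 [0.165 0.099]
73 [ 0.162 -0.641]
26 [ 0.103 -0.743]
11 [ 0.112 -0.275]
33 [0.111 0.103]
11 [ 0.109 -0.296]
6 [ 0.101 -0.267]
564 [ 0.033 -0.718]
53 [0.067 0.105]
23 [0.064 0.072]
61 [ 0.029 -0.679]
9 [0.061 0.035]
17 [ 0.054 -0.255]
21 [ 0.057 -0.275]
15 [ 0.056 -0.298]
25 [0.029 0.109]
75 [0.025 0.043]
11 [ 0.007 -0.601]
38 [ 0.008 -0.129]
22 [-0.004 -0.588]
27 [-0.003 -0.616]
6 [0.013 0.039]
tray dark [(13, array([0.551, 0.006]))] tray seen 886
pot dark [(71, np.float64(27.0), array([120., 203.]))]
```

```bash
python3 -c "
from h import *
print(get_state()['time']);print(job.close_job())"
```

```text
50.375
the job is handed in; nothing more can be done
None
```

I handed the job in at 50.4 s. Five of the six beads should be in the pot, the scoop lies flat on the cork mat, and the pot's label is turned toward the reader's window.

**How I did it**
- I gripped the scoop by its handle and pushed the beads to the far end of the tray. There I tipped the pan nose-up so they rolled to its back, then carried them over.
- I eased the grip so the pan tilted and tipped the beads in from about 10–20 mm above the pot's rim.
- After laying the scoop down, I turned the pot about 13.5° in place.

**Last checks**
- **Beads:** the tray holds one bead, and the dark beads in the pot merge into one patch. Five in the pot is therefore inferred. I saw no bead or shifted object where the top camera could see the bench, but the arm hid part of it.
- **Scoop:** the pan's slope measured about 0.2°.
- **Label:** the two cameras disagree slightly. The top camera puts it at +0.5° and the side camera at −4.6°, against a reader axis of about −1.2°. My best estimate is that it faces the window to within 2–3°.
- **Pot position:** it measured within a few mm of where it stood before the turn. I did not check it against the grey ring directly.

**What went less smoothly**
- The first closing on the scoop lifted before the fingers had shut, so I regrasped it.
- The first push in the tray jammed the nose on the floor at about 26 N. I backed off and re-angled the scoop.

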